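Lock the D-shaft of an aquarium wiper drive in its hub

ROBOT

A 6-joint arm with a two-finger parallel gripper is mounted at the origin on the work surface. World frame = base frame: x ahead of the robot, y to its left, z up, the work surface at z = 0. Lengths are in mm, angles in rad, forces in N, time in s.
With the tool pointing down it reaches from about 250 to 800 mm from the base axis. Payload 3.9 kg.
Tool frame: the origin (TCP) lies at the very end of the fingers, on their centre line; the grasp point (between the pads) lies 19 mm behind it; x points along the fingers, y is the direction in which the jaws open and shut, and the axes are right-handed (so a half turn about x gives the same grasp; the last joint's range is limited). The gripper opens to 85 mm and grips with 20 to 120 N. Pads are 22 mm wide; open, the fingers measure 114 mm over their backs; the gripper's body (76 mm by 85 mm) begins 54 mm behind the grasp point. The pads swing forward as they close: fully open they stand 13 mm farther back than shut.
Start: joints at [-1.235, 0.26, -0.138, 1.173, 0, 1.571], TCP at [172.996, -495.669, 231.304] pointing down, gripper open.
Joint ranges: [-2.78, 2.78], [-0.83, 1.72], [-1.28, 1.37], [-1.9, 2.12], [-1.57, 1.48], [-3.14, 3.14]. Speed limits (rad/s): [2.57, 2.57, 3.14, 3.14, 3.14, 3.14].

INTERFACE

Orientations are given as a unit quaternion [x, y, z, w].
In Python, from bench import robot, cams gives the robot as it stands.
- The arm moves only by the shell command python3 -m jog 'ROWS' [FORCE]. ROWS is JSON, a list of rows, each an object of numbers: "hand": the finger opening in cm, from 0 to 8.54; "tx", "ty", "tz": the shift along the tool's x, y, z in cm; "spin": the turn about the tool's x in rad. In form: [{"hand": .., "tx": .., "ty": .., "tz": .., "spin": ..}, ...]. A call has 1 to 12 rows; each row is the pose to reach, as a shift and turn from the pose commanded when the call began, along the tool's axes at that moment; what a row does not reach only later rows make up. A row lasts 1/10 s, in which the tool goes at most 50 mm and 8.59 degrees, less where a joint would pass 70% of its speed; a pose out of reach is approached as far as the arm can. A call with a gripper value outside its range is refused whole. The fingers move at their own pace and stop on an object; FORCE is the grip in N (left out, the last holds). Time passes only in rows, so rows that repeat a pose let the fingers close. It gives the time, the measured TCP pose, the force and the opening at its end, in the units of the state.
- robot.get_obs(): the state, without advancing time (a new reading comes with each control period).
- cams.snapshot(name): name is "side" or "top" or "wrist"; returns the picture (480x640x3 uint8, blue, green, red); there is no depth.
- cams.calibration(name): a dict with "mtx" (3x3 intrinsics, pixels), "dist_coeffs" ([k1, k2, p1, p2, k3] as OpenCV has them; the pictures are not rectified), "T" (4x4, takes a point from camera to world coordinates). Camera axes: x right, y down, z forward; pixel columns grow to the right and rows downward; lengths in mm; the calibration is good to about 2 mm. A picture is of the moment at which its call begins: read the wrist's pose just before it. calibration takes no time and is no camera call; for the wrist camera it gives the pose at the moment of the call.
- robot.finish_job(): hands the job in, once; it reports no verdict.
The state is a dict: "clock": time; "joint_positions": joint angles; "joint_velocities": joint speeds; "joint_torque": joint torques, N m; "tool_pos": TCP position; "orientation": TCP orientation; "wrist_force": force on the tool from outside, world axes, zero at the start; "moment": the same for the moment, N m; "opening": finger opening in mm.
Only numpy, scipy, OpenCV 4.12 (cv2) and the standard library are available. Lean on these libraries where they do the work, as an engineer would, in place of code of your own. Each camera call takes 0.05 s, during which the arm holds its last target.

TASK

On the wiper drive, turn the shaft by its red ball lever until the flat faces straight up to the setscrew, and let the lever go. Then take the orange-handled hex key from its stand, seat it fully in the setscrew and tighten clockwise by feel: once the screw bears on the flat, stop when the key takes about 0.1 N m more than it took to run the screw down (0.17 N m more damages the shaft). Leave the key standing in the screw and the other things where they are.

Things in the scene. Friction and masses are not known exactly. Their poses are not given: they have to be found in the camera images.
- drive: wiper drive bolted to the bench: aluminium base plate 120 x 250 x 10 mm, black gear motor (top 85 mm up) on its -y end, white hub in the middle, shaft with red ball lever on its +y side. Origin: on the bench directly under the setscrew; z up; y along the shaft, which lies level 60 mm above the bench.
- hub: white hub block 50 x 40 mm (x, y), top face 88 mm above the bench, with the setscrew upright in its top, above the shaft; fixed to the drive, same origin and axes.
- shaft: steel D-shaft, 24 mm diameter, along its own y, through the hub; origin on the shaft's axis under the setscrew; own z points out of the flat (1.5 mm deep, marked with brass) and along the lever. It is plain-bearing stiff (0.08 N m) and stays where it is left.
- shaft_turn (a joint): angle of the shaft, rad: 0 with flat and lever straight up; positive tips the lever towards the drive's +x. Starts between -1.1 and -0.45; stops at -1.5 and 1.5.
- lever_ball (a point): centre of the red ball, 22 mm diameter, on an 8 mm rod; 55 mm from the shaft's axis, 75 mm along +y from the setscrew. It can be pinched from above with the fingers on its two y sides, and swivels in the grip as it is carried on its arc.
- screw (a joint): turn of the setscrew, rad; grows clockwise from above, starts -0.1 to 0.05. It sinks 4 mm per rad, stays where left and runs at 0.07 to 0.17 N m (pressing down on the key takes off 0.004 N m per N). Facing the flat, it meets the shaft somewhere between 0.4 and 1.15 rad (not known beforehand; earlier off the flat); its sprung tip then adds about 0.25 N m per rad, 0.004 N m per N of clamping.
- socket (a point): centre of the floor of the setscrew's hex socket, 17 mm across flats, 16 mm deep, wall 4 mm; z up; x points square to one of the six flats. The head's rim starts 112 mm above the bench. Turns and sinks with the screw.
- orange_key: hex key with orange bar handle, 140 g, 109 mm long. Origin: lowest point of the tip, z up along the key. Tip tapered over its lowest 8 mm, hexagon 16 mm across flats above that, x square to one of its flats. Handle 16 x 50 x 24 mm (x, y, z), from 85 to 109 mm above the origin; its two ends (50 mm apart along y) can be gripped. It fits the socket with 0.5 mm play each side and about 0.13 rad of free turn either way; fully seated its tip lies on the socket's floor.
- stand_a: grey stand 56 x 56 x 45 mm holding the orange key upright in a 19.5 mm round hole 38 mm deep; origin under its centre. Heavy, fixed to the bench.
- stand_b: grey stand of the same size holding the blue key; fixed to the bench.
- blue_key: hex key with blue bar handle, 20 mm across flats, too big for this screw; otherwise as the orange one. Leave it.
- adapter: black power adapter 50 x 110 x 32 mm, bystander; origin under its centre.
- pump: black round pump, 68 mm diameter, 66 mm high, bystander; origin under its centre.
- union_nut: red plastic union nut, 48 mm diameter, 18 mm high, bystander; origin under its centre.
- beaker: clear cup, 72 mm diameter, 80 mm high, bystander; origin under its centre.
- pipe_stub: white pipe stub lying on its foot, 40 x 87 x 40 mm, bystander; origin under it.
- jar: clear jar with white cap, 60 mm diameter, 90 mm high, bystander; origin under its centre.
There are look-alikes about, which are no part of the job. Leave any purple or white look-alike of the orange_key alone.

How it is judged:
By the outcome, as a careful person would: the job done as asked, in the order asked, and still so for the second after the job is handed in, with the robot touching nothing.
It also fails if it takes over 72 s, if anything falls off the work surface, if the arm or the gripper's body presses on something with over 40 N, if the wrist force passes 120 N, or if a joint passes its speed limit or range.

## Working session

There is one attempt and no reset: what is moved stays moved. The work goes in short steps, Python scripts to look and compute and a shell command to move; the robot and the scene stay as the last step left them, time stands still between calls to the robot, and variables do not carry over. Pictures are saved under pics/ and viewed, and the job is handed in when it is done.

```bash
ls; mkdir -p pics; python3 - <<'E'
from bench import robot,cams
import cv2
print(robot.get_obs())
for n in ("side","top","wrist"):
    c=cams.calibration(n); print(n,c)
    cv2.imwrite(f"pics/{n}0.png",cams.snapshot(n))
E
```

```text
pics
{'clock': 0.0, 'joint_positions': array([-1.23500137e+00,  2.60683753e-01, -1.39401690e-01,  1.17273329e+00,
       -1.22038636e-05,  1.57081716e+00]), 'joint_velocities': array([-8.31515670e-04, -2.95618105e-04, -1.48196849e-03, -6.81383552e-05,
       -7.19652695e-04,  4.75997604e-04]), 'joint_torque': array([-4.15508784e-04, -4.05674064e+01,  2.53924656e+01,  1.87712879e-02,
        1.31591958e-05,  1.13461571e-06]), 'tool_pos': array([ 172.75944378, -495.00664748,  230.45273728]), 'orientation': array([-0.69704078, -0.11886138,  0.69728828, -0.11745287]), 'wrist_force': array([-0.06007463,  0.13011595, -0.31969557]), 'moment': array([-0.04886664,  0.05440155, -0.03256341]), 'opening': 85.42969675944292}
side {'mtx': array([[574.80117357,   0.        , 315.29114267],
       [  0.        , 574.80117357, 229.79886964],
       [  0.        ,   0.        ,   1.        ]]), 'dist_coeffs': array([-0.16070493,  0.        ,  0.        ,  0.        ,  0.        ]), 'T': array([[-7.91501859e-01, -2.73824355e-01,  5.46392744e-01,
        -5.75707878e+01],
       [-6.10981418e-01,  3.765
[... 728 characters left out ...]
49e+02],
       [ 0.00000000e+00,  0.00000000e+00,  0.00000000e+00,
         1.00000000e+00]])}
wrist {'mtx': array([[403.68995436,   0.        , 316.62632494],
       [  0.        , 403.68995436, 237.81695495],
       [  0.        ,   0.        ,   1.        ]]), 'dist_coeffs': array([-0.08564487,  0.        ,  0.        ,  0.        ,  0.        ]), 'T': array([[ 3.29085140e-01, -8.97808054e-01, -2.92649396e-01,
         2.47810504e+02],
       [-9.44296957e-01, -3.13700637e-01, -9.94744519e-02,
        -4.70070410e+02],
       [-2.49533782e-03,  3.09083498e-01, -9.51031632e-01,
         3.73607355e+02],
       [ 0.00000000e+00,  0.00000000e+00,  0.00000000e+00,
         1.00000000e+00]])}
```

View pics/top0.png

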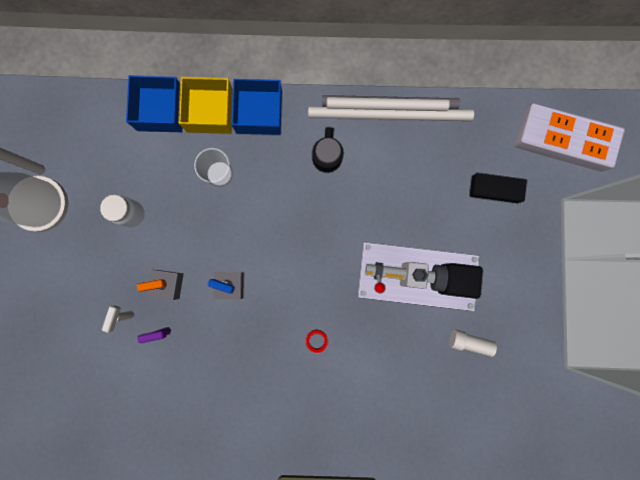

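View pics/side0.png

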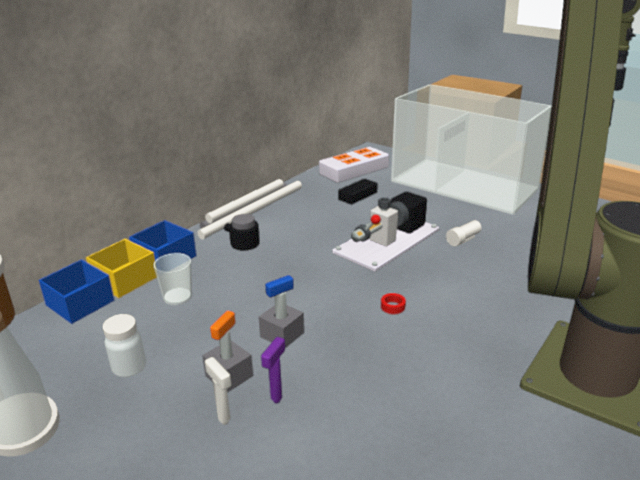

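View pics/wrist0.png

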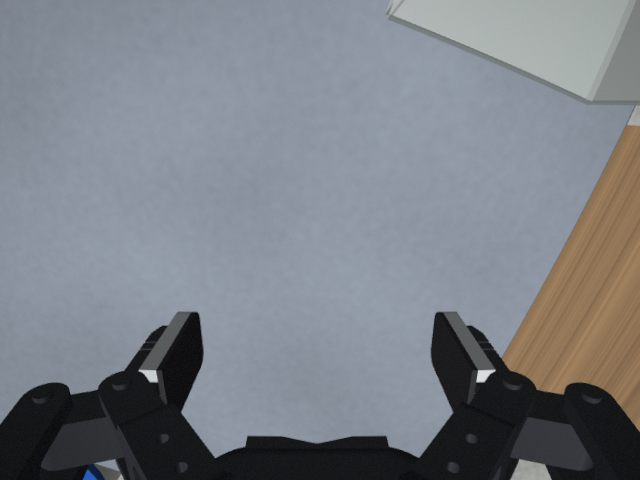

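```bash
cat > h.py <<'E'
import numpy as np, cv2, json
from bench import robot,cams
from scipy.spatial.transform import Rotation as R
def ray(cal,u,v):
    p=cv2.undistortPoints(np.array([[[u,v]]],float),cal["mtx"],cal["dist_coeffs"])[0,0]
    T=cal["T"]; d=T[:3,:3]@np.array([p[0],p[1],1]); return T[:3,3],d/np.linalg.norm(d)
def onz(cal,u,v,z):
    o,d=ray(cal,u,v); return o+d*(z-o[2])/d[2]
def proj(cal,P):
    T=np.linalg.inv(cal["T"]); P=np.atleast_2d(np.asarray(P,float))
    r,_=cv2.Rodrigues(T[:3,:3]); return cv2.projectPoints(P,r,T[:3,3],cal["mtx"],cal["dist_coeffs"])[0][:,0]
def tri(rays):
    A=0;b=0
    for o,d in rays:
        M=np.eye(3)-np.outer(d,d); A=A+M; b=b+M@o
    return np.linalg.solve(A,b)
def crop(src,x0,y0,w,h,k,out):
    im=cv2.imread(src)if isinstance(src,str) else src
    c=cv2.resize(im[y0:y0+h,x0:x0+w],None,fx=k,fy=k,interpolation=cv2.INTER_CUBIC)
    cv2.imwrite(out,c)
E
python3 - <<'E'
from h import *
crop("pics/top0.png",350,230,140,90,5,"pics/t_drive.png")
crop("pics/top0.png",95,255,160,100,5,"pics/t_keys.png")
crop("pics/side0.png",325,180,130,95,6,"pics/s_drive.png")
crop("pics/side0.png",190,270,130,100,6,"pics/s_keys.png")
E
```

```text
(no output)
```

View pics/t_drive.png

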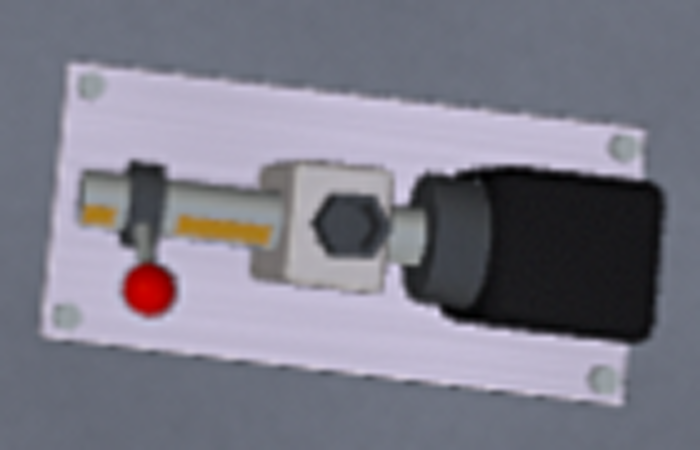

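View pics/t_keys.png

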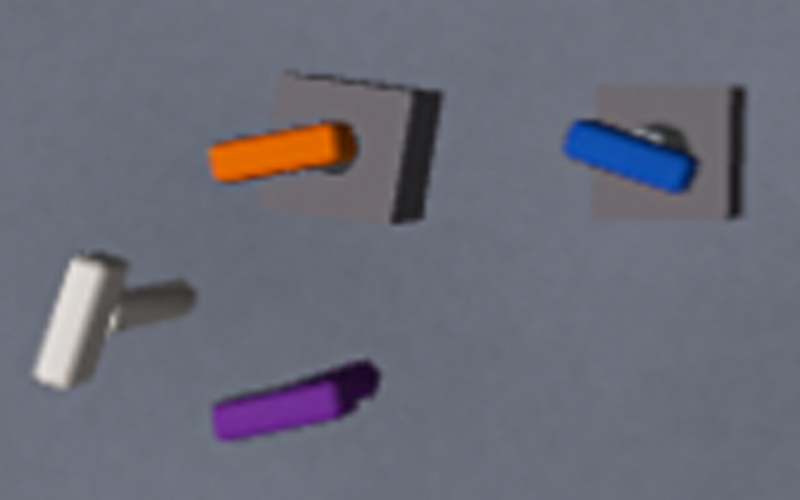

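View pics/s_drive.png

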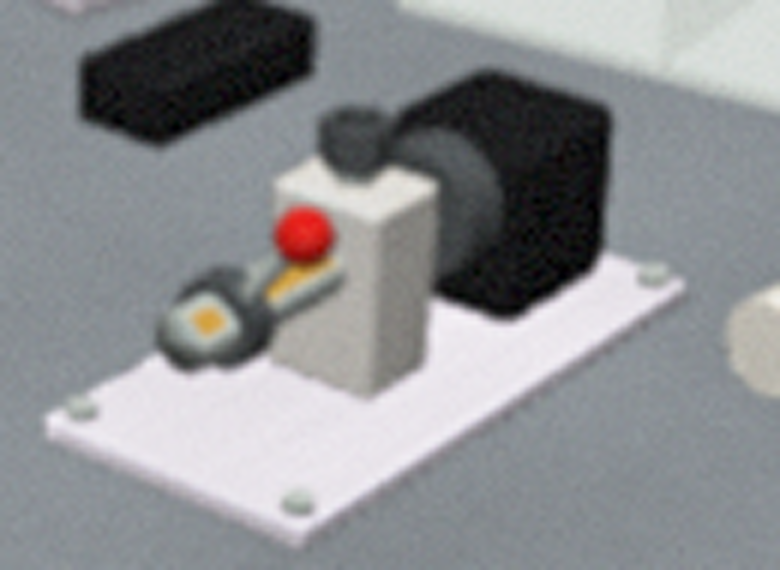

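View pics/s_keys.png

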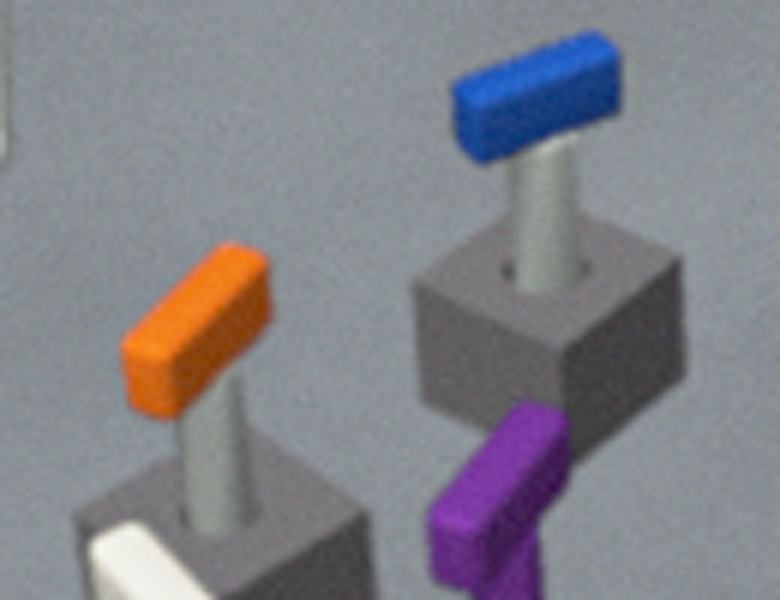

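```bash
python3 - <<'E'
from h import *
t=cams.calibration("top"); s=cams.calibration("side")
def T(x,y,x0=350,y0=230,k=5): return x0+(x+.5)/k-.5, y0+(y+.5)/k-.5
def S(x,y,x0=325,y0=180,k=6): return T(x,y,x0,y0,k)
c=[onz(t,*T(*p),10) for p in [(68,64),(645,130),(622,404),(42,338)]]
for p in c: print(p.round(1))
yd=(c[0]-c[1]+c[3]-c[2]); print("yaw of drive y from world y",np.arctan2(-yd[0],yd[1]), "center",np.mean(c,0).round(1))
h=onz(t,*T(350,225),112);print("head",h.round(1))
b=tri([ray(t,*T(149,290)),ray(s,*S(303,236))]);print("ball",b.round(1))
hs=tri([ray(t,*T(350,225)),ray(s,*S(357,125))]);print("head tri",hs.round(1))
K=lambda x,y:T(x,y,95,255,5); KS=lambda x,y:T(x,y,190,270,6)
# orange top face corners z=45-38+109=116
for nm,p in dict(a=(210,147),b=(330,125),c=(338,160),d=(218,181)).items(): print(nm,onz(t,*K(*p),116).round(1))
print("stand a", [onz(t,*K(*p),45).round(1)[:2] for p in [(285,74),(412,92),(393,222)]])
for p in [(123,348),(230,244),(268,262),(165,372)]: print("side",onz(s,*KS(*p),116).round(1))
E
```

```text
[593.2 -66.4  10. ]
[ 571.5 -314.7   10. ]
[ 454.3 -304.5   10. ]
[474.9 -57.3  10. ]
yaw of drive y from world y -0.08525091632690082 center [ 523.5 -185.8   10. ]
head [ 526.  -164.2  112. ]
ball [498.6 -88.6 104.3]
head tri [ 525.2 -165.2  110.5]
a [493.4 377.5 116. ]
b [502.9 332.4 116. ]
c [489.7 328.6 116. ]
d [480.6 373.6 116. ]
stand a [array([522.3, 376. ]), array([516.2, 323.2]), array([462.5, 328.2])]
side [490.7 380.3 116. ]
side [500.9 332.5 116. ]
side [487.4 332.2 116. ]
side [475.2 380.7 116. ]
```

```bash
cat >> h.py <<'E'
def mv(target,yaw=None):
    """target TCP world mm; yaw = angle of tool y in world xy"""
    o=robot.get_obs(); M=R.from_quat(o["orientation"]).as_matrix()
    d=M.T@(np.array(target)-o["tool_pos"])/10
    cur=np.arctan2(M[1,1],M[0,1]); s=None
    if yaw is not None:
        # tool x is down: positive spin about x decreases world yaw
        s=-(yaw-cur); s=(s+np.pi/2)%np.pi-np.pi/2
    print("t",o["clock"].__round__(2),"pos",o["tool_pos"].round(1),"yaw",round(cur,4),"xaxis",M[:,0].round(4),"j6",o["joint_positions"][5].round(3))
    print("F",o["wrist_force"].round(2),"M",o["moment"].round(3),"open",round(o["opening"],1))
    print("tx ty tz",d.round(2),"spin",s)
E
python3 - <<'E'
from h import *
mv([498.6,-88.6,210],np.pi/2-.085)
E
```

```text
t 0.15 pos [ 172.8 -495.2  230.6] yaw -1.235 xaxis [-5.0e-04  1.5e-03 -1.0e+00] j6 1.571
F [ 0.16 -0.88 -0.07] M [ 0.047 -0.052 -0.033] open 85.5
tx ty tz [  2.11 -27.65 -44.15] spin 0.42080714854575607
```

```bash
python3 -m jog '[{"hand":5,"tx":2,"ty":-27.6,"tz":-44.2,"spin":-2.72},{"hand":5,"tx":2,"ty":-27.6,"tz":-44.2,"spin":-2.72},{"hand":5,"tx":2,"ty":-27.6,"tz":-44.2,"spin":-2.72},{"hand":5,"tx":2,"ty":-27.6,"tz":-44.2,"spin":-2.72},{"hand":5,"tx":2,"ty":-27.6,"tz":-44.2,"spin":-2.72},{"hand":5,"tx":2,"ty":-27.6,"tz":-44.2,"spin":-2.72},{"hand":5,"tx":2,"ty":-27.6,"tz":-44.2,"spin":-2.72},{"hand":5,"tx":2,"ty":-27.6,"tz":-44.2,"spin":-2.72},{"hand":5,"tx":2,"ty":-27.6,"tz":-44.2,"spin":-2.72},{"hand":5,"tx":2,"ty":-27.6,"tz":-44.2,"spin":-2.72},{"hand":5,"tx":2,"ty":-27.6,"tz":-44.2,"spin":-2.72},{"hand":5,"tx":2,"ty":-27.6,"tz":-44.2,"spin":-2.72}]' 40
python3 - <<'E'
from h import *
mv([498.6,-88.6,210],np.pi/2-.085)
E
```

```text
clock: 1.35
tool_pos: [501.2, -86.7, 210.6]
orientation: [0.338, 0.621, -0.337, 0.621]
wrist_force: [-0.3, 0.4, -0.2]
opening: 50.3
t 1.35 pos [501.2 -86.7 210.6] yaw 0.576 xaxis [ 2.e-04  8.e-04 -1.e+00] j6 0.823
F [-0.28  0.37 -0.22] M [-0.028 -0.053 -0.013] open 50.3
tx ty tz [ 0.06 -0.33  0.02] spin -0.90983435417669
```

```bash
python3 -m jog '[{"hand":5,"spin":-0.15},{"hand":5,"spin":-0.3},{"hand":5,"spin":-0.45},{"hand":5,"spin":-0.6},{"hand":5,"spin":-0.75},{"hand":5,"spin":-0.91},{"hand":5,"spin":-0.91}]' 40
python3 - <<'E'
from h import *
c=cams.calibration("wrist"); im=cams.snapshot("wrist"); cv2.imwrite("pics/w1.png",im)
np.save("w1T.npy",c["T"])
mv([498.6,-88.6,120],np.pi/2-.085)
E
```

```text
t 1.4 pos [500.1 -87.8 210.7] yaw 0.5783 xaxis [-8.e-04  2.e-04 -1.e+00] j6 0.819
F [-0.27  0.36  0.23] M [ 0.006 -0.01  -0.013] open 49.9
tx ty tz [ 9.07 -0.17 -0.01] spin -0.9074880362279419$[0]: bad value
```

View pics/w1.png

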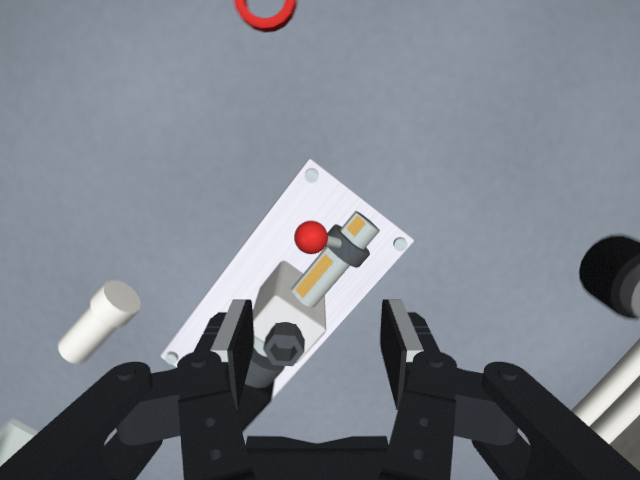

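```bash
python3 -m jog '[{"hand":5,"tx":0,"ty":0,"tz":0,"spin":-0.15},{"hand":5,"tx":0,"ty":0,"tz":0,"spin":-0.3},{"hand":5,"tx":0,"ty":0,"tz":0,"spin":-0.45},{"hand":5,"tx":0,"ty":0,"tz":0,"spin":-0.6},{"hand":5,"tx":0,"ty":0,"tz":0,"spin":-0.75},{"hand":5,"tx":0,"ty":0,"tz":0,"spin":-0.91},{"hand":5,"tx":0,"ty":0,"tz":0,"spin":-0.91}]' 40
python3 - <<'E'
from h import *
c0=cams.calibration("wrist"); c0["T"]=np.load("w1T.npy")
t=cams.calibration("top"); s=cams.calibration("side")
bt=(350+149.5/5-.5,230+290.5/5-.5); bs=(325+303.5/6-.5,180+236.5/6-.5)
r1=[ray(c0,311,237),ray(t,*bt),ray(s,*bs)]
print("ball",tri(r1),tri(r1[:2]),tri([r1[0],r1[2]]))
print("head@112",onz(c0,285,344,112))
c=cams.calibration("wrist"); im=cams.snapshot("wrist"); cv2.imwrite("pics/w2.png",im)
np.save("w2T.npy",c["T"])
mv([498.6,-88.6,120],np.pi/2-.085)
E
```

```text
clock: 2.1
tool_pos: [498.8, -89.8, 211.1]
orientation: [0.035, 0.706, -0.035, 0.706]
wrist_force: [-0.7, -0.5, -0.3]
opening: 50.0
ball [498.78330282 -89.38364854 104.1437571 ] [498.40627258 -88.36177313 109.28903376] [499.22776126 -90.41169397 103.41488388]
head@112 [ 524.53900647 -163.41281328  112.        ]
t 2.15 pos [498.9 -89.7 211.2] yaw 1.4707 xaxis [-5.e-04  0.e+00 -1.e+00] j6 -0.078
F [-0.76 -0.2  -0.52] M [-0.    -0.029  0.009] open 50.0
tx ty tz [ 9.12  0.11 -0.04] spin -0.015132597691092542
```

View pics/w2.png

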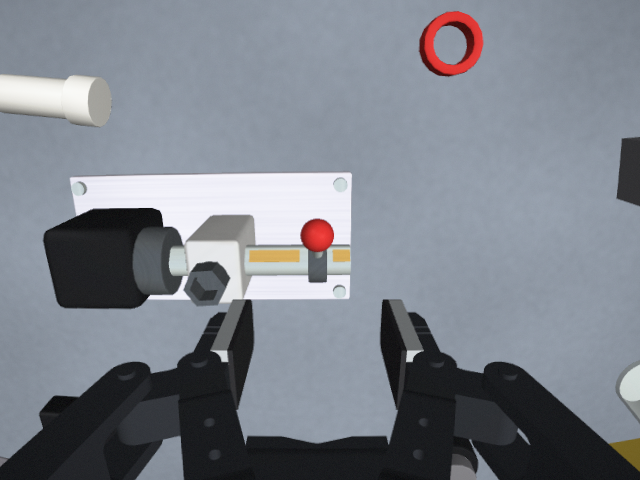

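```bash
python3 -m jog '[{"hand":5,"tx":4,"ty":0,"tz":0,"spin":-0.015},{"hand":5,"tx":8,"ty":0,"tz":0,"spin":-0.015},{"hand":5,"tx":10.5,"ty":0,"tz":0,"spin":-0.015},{"hand":5,"tx":12,"ty":0,"tz":0,"spin":-0.015},{"hand":5,"tx":12.7,"ty":0,"tz":0,"spin":-0.015},{"hand":5,"tx":12.7,"ty":0,"tz":0,"spin":-0.015}]' 30
python3 - <<'E'
from h import *
im=cams.snapshot("wrist"); cv2.imwrite("pics/w3.png",im)
mv([498.7,-89.3,85],np.pi/2-.085)
E
```

```text
clock: 2.75
tool_pos: [498.6, -89.4, 83.6]
orientation: [0.029, 0.707, -0.029, 0.706]
wrist_force: [-1.0, 0.7, -0.0]
opening: 49.9
t 2.8 pos [499.4 -89.6  84.5] yaw 1.4882 xaxis [-2.e-04 -0.e+00 -1.e+00] j6 -0.095
F [-0.29  0.42 -0.11] M [ 0.002 -0.048 -0.018] open 49.9
tx ty tz [-0.05  0.02 -0.07] spin 0.002396111209171714
```

View pics/w3.png

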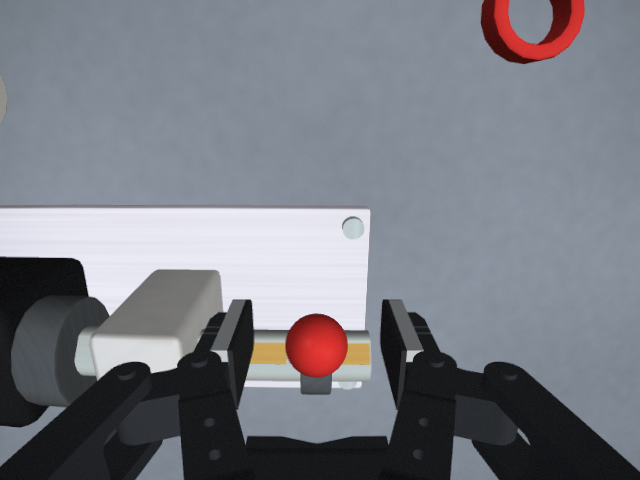

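```bash
python3 -m jog '[{"hand":3,"tx":0,"ty":0,"tz":0,"spin":0},{"hand":2.4,"tx":0,"ty":0,"tz":0,"spin":0},{"hand":1.5,"tx":0,"ty":0,"tz":0,"spin":0},{"hand":1.5,"tx":0,"ty":0,"tz":0,"spin":0},{"hand":1.5,"tx":0,"ty":0,"tz":0,"spin":0}]' 30
python3 - <<'E'
from h import *
im=cams.snapshot("wrist"); cv2.imwrite("pics/w4.png",im)
mv([498.7,-89.3,85],np.pi/2-.085)
E
```

```text
clock: 3.3
tool_pos: [499.7, -89.7, 84.9]
orientation: [0.028, 0.706, -0.029, 0.707]
wrist_force: [-0.6, -1.0, 4.1]
opening: 20.0
t 3.35 pos [499.5 -89.7  84.8] yaw 1.4898 xaxis [ 6.e-04 -6.e-04 -1.e+00] j6 -0.096
F [-2.59 -1.92  4.  ] M [-0.244  0.274  0.015] open 19.8
tx ty tz [-0.02  0.03 -0.08] spin 0.003993169224427495
```

View pics/w4.png

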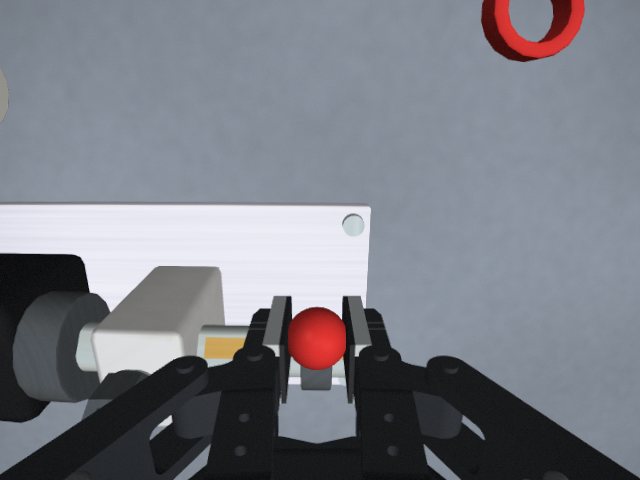

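```bash
python3 -m jog '[{"hand":3.2,"tx":0,"ty":0,"tz":0,"spin":0},{"hand":3.2,"tx":0,"ty":0.0,"tz":0,"spin":0},{"hand":3.2,"tx":0.45,"ty":0.0,"tz":0,"spin":0},{"hand":3.2,"tx":0.45,"ty":0.0,"tz":0,"spin":0},{"hand":1.5,"tx":0.45,"ty":0.0,"tz":0,"spin":0},{"hand":1.5,"tx":0.45,"ty":0,"tz":0,"spin":0},{"hand":1.5,"tx":0.45,"ty":0,"tz":0,"spin":0},{"hand":1.5,"tx":0.45,"ty":0,"tz":0,"spin":0}]' 30
python3 - <<'E'
from h import *
im=cams.snapshot("wrist"); cv2.imwrite("pics/w5.png",im)
mv([498.7,-89.3,85],np.pi/2-.085)
im=cams.snapshot("side"); crop(im,325,180,130,95,6,"pics/s5.png")
E
```

```text
clock: 4.15
tool_pos: [499.0, -89.6, 79.5]
orientation: [0.028, 0.707, -0.029, 0.706]
wrist_force: [-0.6, -2.3, -2.7]
opening: 20.5
t 4.2 pos [499.1 -89.7  79.6] yaw 1.4898 xaxis [-6.e-04 -4.e-04 -1.e+00] j6 -0.096
F [-0.46 -2.68 -2.07] M [-0.321  0.141  0.057] open 19.8
tx ty tz [-0.54  0.03 -0.04] spin 0.0040212207822325485
```

View pics/w5.png

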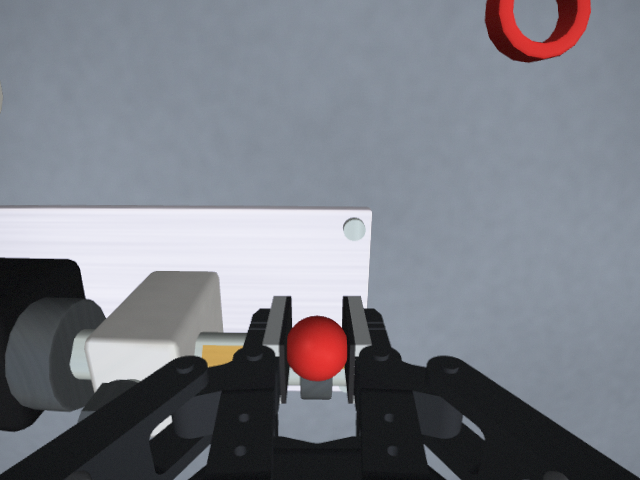

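View pics/s5.png

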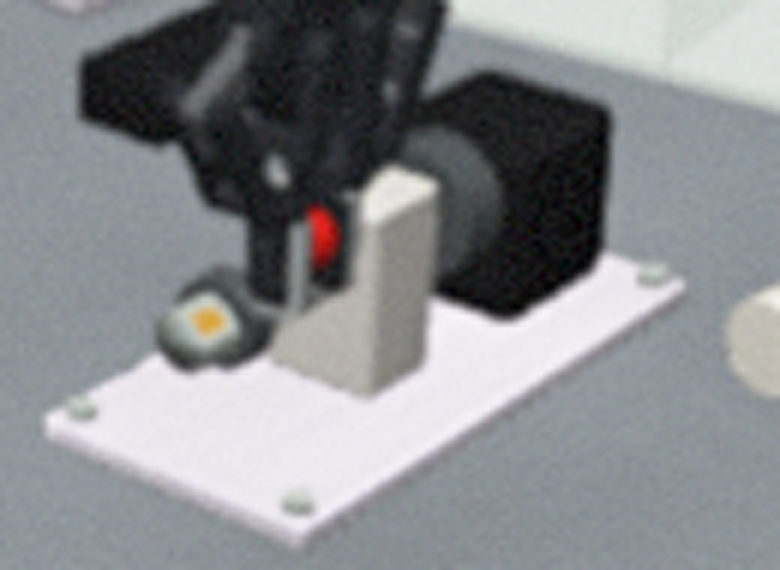

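```bash
python3 -m jog '[{"hand":1.5,"tx":-0.25,"ty":0,"tz":0.35,"spin":0},{"hand":1.5,"tx":-0.47,"ty":0,"tz":0.71,"spin":0},{"hand":1.5,"tx":-0.65,"ty":0,"tz":1.08,"spin":0},{"hand":1.5,"tx":-0.81,"ty":0,"tz":1.46,"spin":0},{"hand":1.5,"tx":-0.93,"ty":0,"tz":1.86,"spin":0},{"hand":1.5,"tx":-1.03,"ty":0,"tz":2.26,"spin":0},{"hand":1.5,"tx":-1.11,"ty":0,"tz":2.8,"spin":0},{"hand":1.5,"tx":-1.14,"ty":0,"tz":3.35,"spin":0},{"hand":1.5,"tx":-1.14,"ty":0,"tz":3.35,"spin":0}]' 30
python3 - <<'E'
from h import *
mv([532.4,-89.5,90],np.pi/2-.085)
im=cams.snapshot("wrist"); cv2.imwrite("pics/w6.png",im)
im=cams.snapshot("side"); crop(im,325,160,130,100,6,"pics/s6.png")
im=cams.snapshot("top"); crop(im,350,230,140,90,5,"pics/t6.png")
E
```

```text
clock: 5.15
tool_pos: [534.0, -92.7, 91.8]
orientation: [0.028, 0.706, -0.029, 0.707]
wrist_force: [-1.6, -4.2, -1.0]
opening: 19.9
t 5.15 pos [534.  -92.7  91.8] yaw 1.4901 xaxis [ 0.0016 -0.0011 -1.    ] j6 -0.091
F [-1.64 -4.19 -1.02] M [-0.752  0.392  0.142] open 19.9
tx ty tz [ 0.18  0.31 -0.19] spin 0.004268765579007239
```

View pics/w6.png

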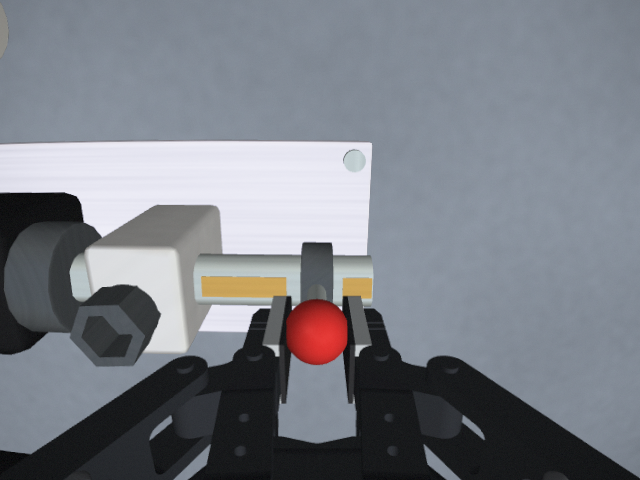

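View pics/s6.png

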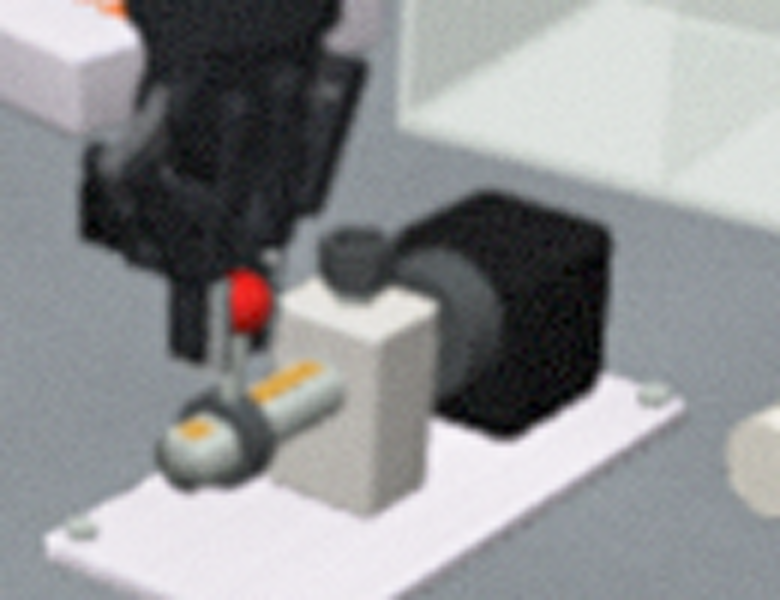

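View pics/t6.png

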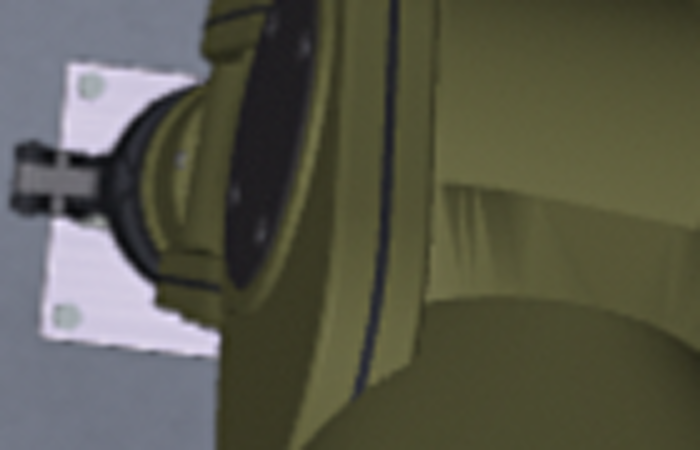

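```bash
python3 - <<'E'
from h import *
crop("pics/w6.png",50,190,340,190,2.35,"pics/w6c.png")
crop("pics/w6.png",60,270,120,110,6,"pics/w6d.png")
E
```

```text
(no output)
```

View pics/w6d.png

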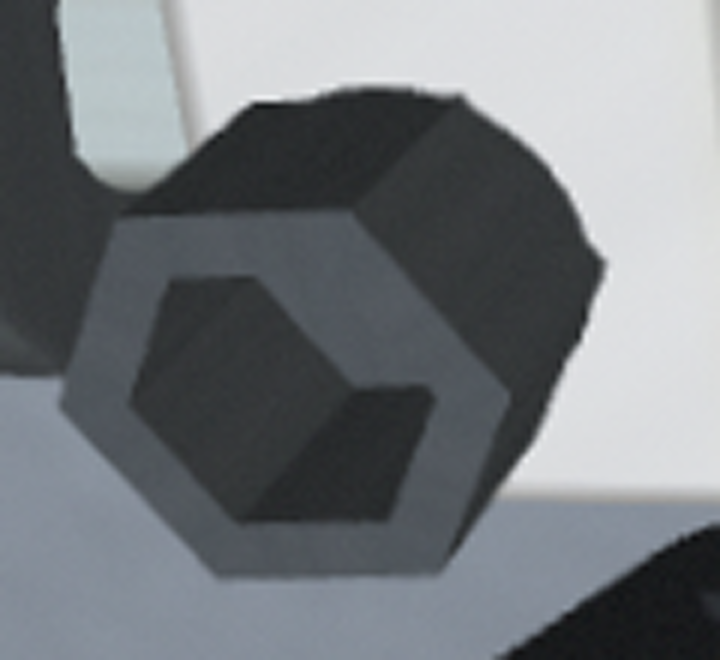

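View pics/w6c.png

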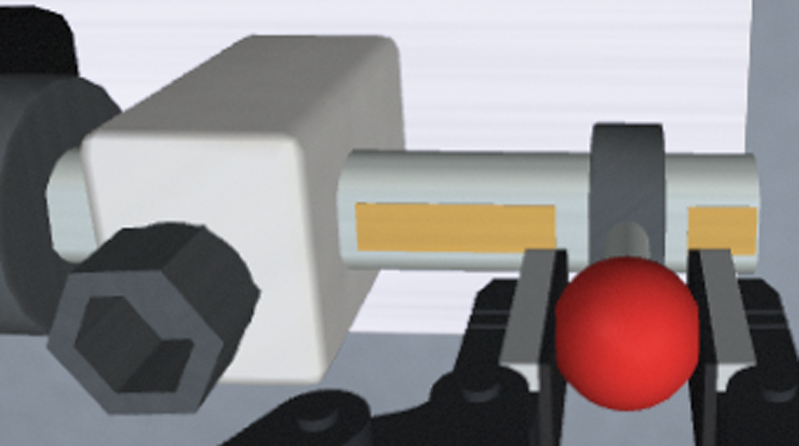

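```bash
python3 - <<'E'
from h import *
from scipy.optimize import minimize
c=cams.calibration("wrist"); np.save("w6T.npy",c["T"])
V=[(118,218),(350,210),(510,396),(440,575),(216,577),(60,403)]
for z in (112,):
    P=np.array([onz(c,60+(x+.5)/6-.5,270+(y+.5)/6-.5,z)for x,y in V]); C=P.mean(0)
    d=P-C; print(z,C.round(1),np.linalg.norm(d,axis=1).round(1))
    a=np.arctan2(d[:,1],d[:,0]); print("vertex angle mod60",np.degrees(a)%60)
H=C
psi=-.085
y=np.array([-np.sin(psi),np.cos(psi),0]);x=np.array([np.cos(psi),np.sin(psi),0]);z=np.array([0,0,1])
O=np.array([H[0],H[1],60])
for th in np.arange(-.2,.21,.05):
    B=O+75*y+55*(np.sin(th)*x+np.cos(th)*z)
    n=np.sin(th)*x+np.cos(th)*z; e=np.cos(th)*x-np.sin(th)*z
    f=[O+yy*y+10.5*n+s*5.81*e for yy in (30,60) for s in(-1,1)]
    e0=[O+yy*y+12*np.array([0,0,0]) for yy in (30,)]
    q=proj(c,[B]+f); q=(q-[50,190])*2.35; print(th.round(2),q.round(0).tolist())
E
```

```text
112 [ 526.  -168.4  112. ] [14.4 14.4 14.4 14.5 14.5 14.3]
vertex angle mod60 [28.4469043  28.26012647 28.02300589 28.48835569 27.7572392  27.80143412]
-0.2 [[624.0, 293.0], [387.0, 191.0], [389.0, 250.0], [545.0, 192.0], [546.0, 251.0]]
-0.15 [[624.0, 311.0], [387.0, 194.0], [390.0, 252.0], [545.0, 195.0], [546.0, 254.0]]
-0.1 [[624.0, 329.0], [387.0, 197.0], [390.0, 255.0], [545.0, 198.0], [546.0, 256.0]]
-0.05 [[624.0, 346.0], [387.0, 200.0], [391.0, 256.0], [545.0, 201.0], [546.0, 258.0]]
-0.0 [[624.0, 363.0], [387.0, 203.0], [391.0, 258.0], [545.0, 204.0], [546.0, 260.0]]
0.05 [[624.0, 379.0], [386.0, 206.0], [392.0, 260.0], [545.0, 207.0], [547.0, 261.0]]
0.1 [[624.0, 394.0], [386.0, 209.0], [392.0, 262.0], [545.0, 210.0], [547.0, 263.0]]
0.15 [[624.0, 408.0], [386.0, 212.0], [393.0, 263.0], [545.0, 214.0], [547.0, 264.0]]
0.2 [[623.0, 421.0], [386.0, 216.0], [394.0, 264.0], [545.0, 217.0], [547.0, 266.0]]
```

```bash
python3 - <<'E'
from h import *
im=cv2.imread("pics/w6.png")
for col in (225,240,255,265):
    print(col,[tuple(int(v) for v in im[r,col]) for r in range(250,312,1)][::1])if col==240 else None
crop("pics/w6.png",190,240,200,110,4,"pics/w6e.png")
E
```

```text
240 [(239, 229, 228), (240, 229, 229), (242, 231, 231), (242, 231, 232), (158, 147, 146), (98, 100, 96), (112, 113, 109), (123, 126, 120), (132, 136, 130), (139, 142, 136), (142, 145, 139), (147, 149, 142), (154, 157, 151), (161, 165, 158), (167, 171, 163), (175, 178, 172), (181, 184, 176), (185, 188, 180), (192, 194, 186), (195, 197, 189), (197, 198, 189), (198, 198, 187), (196, 196, 185), (200, 198, 186), (202, 198, 186), (204, 200, 188), (171, 175, 169), (105, 164, 197), (91, 164, 203), (91, 166, 204), (90, 164, 203), (92, 165, 203), (90, 164, 202), (90, 163, 200), (90, 163, 201), (91, 165, 203), (93, 167, 206), (91, 165, 205), (91, 165, 204), (88, 163, 202), (88, 161, 199), (91, 164, 202), (90, 162, 199), (90, 163, 201), (91, 165, 203), (91, 167, 206), (92, 168, 206), (169, 188, 191), (200, 197, 185), (202, 199, 187), (185, 184, 175), (169, 171, 162), (156, 157, 151), (144, 146, 140), (139, 140, 134), (215, 199, 198), (241, 230, 230), (242, 231, 232), (242, 230, 230), (242, 231, 231), (241, 230, 230), (241, 230, 231)]
```

View pics/w6e.png

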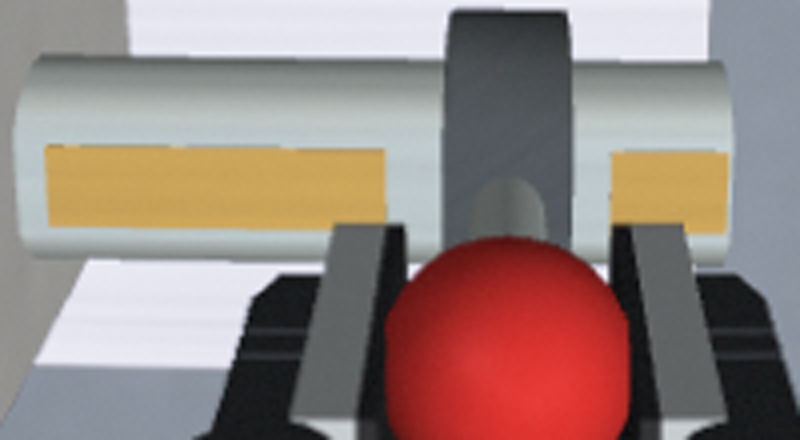

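```bash
cat > fit.py <<'E'
from h import *
def sil(c,O,x,y,yy,r,th):
    # rows of silhouette (full cylinder & flat), brass edges at y=yy
    a=np.linspace(0,2*np.pi,721); z=np.array([0,0,1])
    P=O+yy*y+np.outer(r*np.sin(a),x)+np.outer(r*np.cos(a),z)
    n=np.sin(th)*x+np.cos(th)*z
    k=(P-O)@n>r-1.5; P=P-np.outer(np.where(k,(P-O)@n-(r-1.5),0),n)
    return P
E
python3 - <<'E'
from fit import *
c=cams.calibration("wrist"); c["T"]=np.load("w6T.npy")
psi=-.085
y=np.array([-np.sin(psi),np.cos(psi),0]);x=np.array([np.cos(psi),np.sin(psi),0]);z=np.array([0,0,1])
for bias in (-2,0,2,4):
  O=np.array([526,-166,60])+bias*x
  for th in (-.15,-.1,-.05,0,.05):
    n=np.sin(th)*x+np.cos(th)*z; e=np.cos(th)*x-np.sin(th)*z
    # find yy such that column 240
    yy=min(np.arange(25,70,.5),key=lambda q:abs(proj(c,O+q*y+10.5*n)[0,0]-240))
    q=proj(c,sil(c,O,x,y,yy,12,th))[:,1]; f=proj(c,[O+yy*y+10.5*n+s*5.81*e for s in(-1,1)])[:,1]
    m=proj(c,O+yy*y+10.5*n)[0,1]
    B=proj(c,O+75*y+55*n)[0]
    print(bias,th,"sil",q.min().round(1),q.max().round(1),"flat",f.round(1),"mid",m.round(1),"rel",((m-q.min())/(q.max()-q.min())).round(3),"ball",B.round(1))
print("meas 253.9 304.8 brass 276.3 296.9 mid 286.6 rel",(286.6-253.9)/(304.8-253.9),"ball 317.2 332.1")
E
```

```text
-2 -0.15 sil 249.2 300.4 flat [268.  293.2] mid 280.7 rel 0.614 ball [322.7 316.7]
-2 -0.1 sil 249.2 300.4 flat [269.3 294.1] mid 281.8 rel 0.636 ball [322.6 324.4]
-2 -0.05 sil 249.2 300.4 flat [270.6 295. ] mid 282.9 rel 0.658 ball [322.5 331.8]
-2 0 sil 249.2 300.4 flat [272.  295.8] mid 284.0 rel 0.679 ball [322.5 338.9]
-2 0.05 sil 249.2 300.4 flat [273.3 296.5] mid 285.1 rel 0.7 ball [322.4 345.7]
0 -0.15 sil 253.2 304.3 flat [272.1 297.3] mid 284.8 rel 0.618 ball [322.6 321.9]
0 -0.1 sil 253.2 304.3 flat [273.5 298.1] mid 285.9 rel 0.64 ball [322.5 329.5]
0 -0.05 sil 253.2 304.3 flat [274.8 299. ] mid 287.0 rel 0.662 ball [322.5 336.9]
0 0 sil 253.2 304.3 flat [276.1 299.8] mid 288.1 rel 0.683 ball [322.4 343.9]
0 0.05 sil 253.2 304.3 flat [277.5 300.5] mid 289.1 rel 0.704 ball [322.3 350.6]
2 -0.15 sil 257.1 308.1 flat [276.3 301.2] mid 288.8 rel 0.622 ball [322.5 327.1]
2 -0.1 sil 257.1 308.1 flat [277.6 302.1] mid 290.0 rel 0.644 ball [322.5 334.7]
2 -0.05 sil 257.1 308.1 flat [278.9 303. ] mid 291.1 rel 0.666 ball [322.4 341.9]
2 0 sil 257.1 308.1 flat [280.3 303.7] mid 292.1 rel 0.687 ball [322.4 348.9]
2 0.05 sil 257.1 308.1 flat [281.6 304.4] mid 293.2 rel 0.707 ball [322.3 355.6]
4 -0.15 sil 261.1 311.9 flat [280.4 305.2] mid 292.9 rel 0.626 ball [322.5 332.3]
4 -0.1 sil 261.1 311.9 flat [281.7 306.1] mid 294.0 rel 0.648 ball [322.4 339.7]
4 -0.05 sil 261.1 311.9 flat [283.  306.9] mid 295.1 rel 0.67 ball [322.4 346.9]
4 0 sil 261.1 311.9 flat [284.4 307.7] mid 296.2 rel 0.691 ball [322.3 353.8]
4 0.05 sil 261.1 311.9 flat [285.7 308.4] mid 297.2 rel 0.711 ball [322.2 360.4]
meas 253.9 304.8 brass 276.3 296.9 mid 286.6 rel 0.6424361493123775 ball 317.2 332.1
```

```bash
python3 -m jog '[{"hand":1.5,"tx":-0.02,"ty":0,"tz":0.25,"spin":0},{"hand":1.5,"tx":-0.02,"ty":0,"tz":0.5,"spin":0},{"hand":1.5,"tx":-0.02,"ty":0,"tz":0.5,"spin":0},{"hand":3.5,"tx":-0.02,"ty":0,"tz":0.5,"spin":0},{"hand":3.5,"tx":-0.02,"ty":0,"tz":0.5,"spin":0},{"hand":3.5,"tx":-0.02,"ty":0,"tz":0.5,"spin":0}]' 30
python3 - <<'E'
from h import *
mv([532.4,-89.5,90],np.pi/2-.085)
c=cams.calibration("wrist"); np.save("w7T.npy",c["T"])
im=cams.snapshot("wrist"); cv2.imwrite("pics/w7.png",im)
crop(im,50,190,340,190,2.35,"pics/w7c.png")
print([(r,tuple(int(v) for v in im[r,220])) for r in range(235,310)])
E
```

```text
clock: 5.9
tool_pos: [538.5, -91.9, 91.8]
orientation: [0.029, 0.706, -0.028, 0.707]
wrist_force: [0.1, 0.3, -0.1]
opening: 34.8
t 5.9 pos [538.5 -91.9  91.8] yaw 1.4905 xaxis [ 0.0017  0.0012 -1.    ] j6 -0.09
F [ 0.1   0.32 -0.06] M [-0.058 -0.016  0.015] open 34.8
tx ty tz [ 0.18  0.19 -0.63] spin 0.00470271568939129
[(235, (239, 228, 228)), (236, (239, 228, 228)), (237, (241, 231, 230)), (238, (242, 232, 232)), (239, (242, 232, 232)), (240, (241, 231, 230)), (241, (239, 229, 229)), (242, (238, 227, 227)), (243, (239, 228, 228)), (244, (241, 230, 230)), (245, (160, 151, 149)), (246, (101, 103, 98)), (247, (116, 118, 113)), (248, (126, 129, 123)), (249, (136, 139, 134)), (250, (144, 146, 140)), (251, (147, 150, 142)), (252, (148, 150, 144)), (253, (155, 157, 150)), (254, (160, 164, 158)), (255, (167, 170, 163)), (256, (176, 179, 170)), (257, (181, 186, 177)), (258, (186, 190, 182)), (259, (190, 195, 186)), (260, (193, 197, 189)), (261, (199, 201, 192)), (262, (200, 200, 191)), (263, (198, 198, 188)), (264, (199, 197, 187)), (265, (199, 198, 185)), (266, (202, 199, 186)), (267, (202
[... 301 characters left out ...]
 165, 204)), (281, (90, 163, 201)), (282, (87, 161, 197)), (283, (88, 160, 197)), (284, (89, 162, 198)), (285, (90, 162, 200)), (286, (90, 164, 202)), (287, (89, 165, 202)), (288, (93, 166, 205)), (289, (199, 197, 185)), (290, (198, 197, 186)), (291, (192, 192, 180)), (292, (174, 174, 165)), (293, (159, 161, 153)), (294, (142, 143, 139)), (295, (135, 136, 130)), (296, (189, 178, 176)), (297, (240, 228, 229)), (298, (240, 229, 229)), (299, (241, 231, 230)), (300, (243, 232, 232)), (301, (243, 232, 232)), (302, (242, 231, 231)), (303, (242, 231, 231)), (304, (241, 230, 230)), (305, (241, 231, 231)), (306, (241, 230, 230)), (307, (239, 227, 227)), (308, (237, 226, 227)), (309, (239, 227, 228))]
```

View pics/w7c.png

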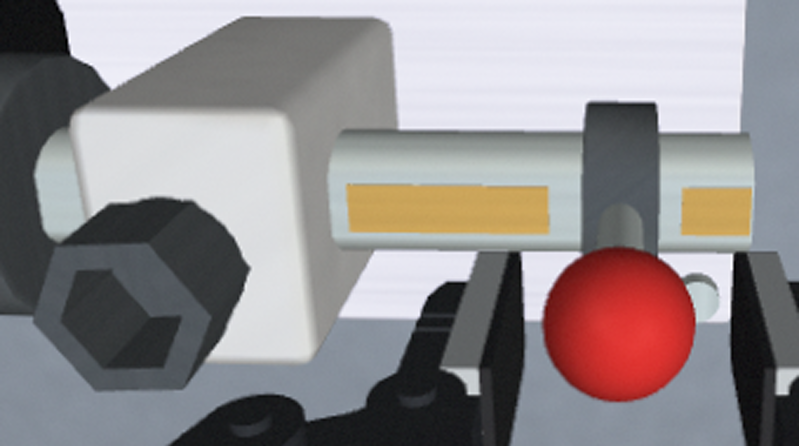

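```bash
cat >> fit.py <<'E'
from scipy.optimize import least_squares
def solve(T,col,s0,s1,bm,ball,psi=-.085,O0=(526,-166,60)):
    c=cams.calibration("wrist"); c["T"]=T
    y=np.array([-np.sin(psi),np.cos(psi),0]);x=np.array([np.cos(psi),np.sin(psi),0]);z=np.array([0,0,1])
    def f(p):
        O=np.array(O0,float)+p[0]*x+p[3]*z; out=[]
        th=p[1]; n=np.sin(th)*x+np.cos(th)*z
        yy=min(np.arange(20,70,.5),key=lambda q:abs(proj(c,O+q*y+10.5*n)[0,0]-col))
        q=proj(c,sil(c,O,x,y,yy,12,th))[:,1]
        m=proj(c,O+yy*y+10.5*n)[0,1]; n2=np.sin(p[2])*x+np.cos(p[2])*z
        B=proj(c,O+75*y+55*n2)[0,1]
        return [q.min()-s0,q.max()-s1,m-bm,B-ball,p[3]*.3]
    r=least_squares(f,[0,0,0,0],diff_step=1e-3,x_scale=[1,.1,.1,1]); print("bias,thBrass,thBall,dz",r.x.round(3),r.cost)
E
python3 - <<'E'
from fit import *
solve(np.load("w6T.npy"),240,254,304.8,286.6,332.1)
solve(np.load("w7T.npy"),220,244.9,295.9,278.0,327.9)
E
```

```text
bias,thBrass,thBall,dz [ 0.475 -0.1   -0.088 -0.284] 0.011405546477187644
bias,thBrass,thBall,dz [ 0.429 -0.061 -0.036 -0.35 ] 0.017228321209023834
```

```bash
python3 -m jog '[{"hand":1.5,"tx":0,"ty":0,"tz":0,"spin":0},{"hand":1.5,"tx":0,"ty":0,"tz":0,"spin":0},{"hand":1.5,"tx":0,"ty":0,"tz":0,"spin":0},{"hand":1.5,"tx":0,"ty":0,"tz":0.2,"spin":0},{"hand":1.5,"tx":0,"ty":0,"tz":0.38,"spin":0},{"hand":1.5,"tx":0,"ty":0,"tz":0.38,"spin":0},{"hand":3.5,"tx":0,"ty":0,"tz":0.38,"spin":0},{"hand":3.5,"tx":0,"ty":0,"tz":0.38,"spin":0},{"hand":3.5,"tx":0,"ty":0,"tz":0.38,"spin":0}]' 40
python3 - <<'E'
from h import *
mv([532.4,-89.5,90],np.pi/2-.085)
c=cams.calibration("wrist"); np.save("w8T.npy",c["T"])
im=cams.snapshot("wrist"); cv2.imwrite("pics/w8.png",im)
crop(im,50,170,340,190,2.35,"pics/w8c.png")
print([(r,int(im[r,220][0]),int(im[r,220][2])) for r in range(230,300)])
im=cams.snapshot("side"); crop(im,325,160,130,100,6,"pics/s8.png")
E
```

```text
clock: 6.85
tool_pos: [541.5, -92.3, 91.1]
orientation: [0.029, 0.707, -0.028, 0.706]
wrist_force: [-0.5, 0.4, 0.7]
opening: 35.2
t 6.85 pos [541.5 -92.3  91.1] yaw 1.4904 xaxis [-3.e-04  1.e-03 -1.e+00] j6 -0.089
F [-0.48  0.38  0.72] M [-0.017  0.045 -0.008] open 35.2
tx ty tz [ 0.11  0.21 -0.93] spin 0.004562517552623602
[(230, 239, 228), (231, 238, 227), (232, 239, 228), (233, 241, 231), (234, 242, 232), (235, 242, 231), (236, 241, 229), (237, 239, 228), (238, 238, 227), (239, 199, 185), (240, 125, 119), (241, 111, 107), (242, 124, 121), (243, 133, 130), (244, 143, 139), (245, 150, 146), (246, 153, 150), (247, 156, 151), (248, 156, 152), (249, 162, 158), (250, 171, 167), (251, 177, 171), (252, 183, 177), (253, 187, 180), (254, 192, 185), (255, 198, 191), (256, 198, 191), (257, 201, 193), (258, 201, 191), (259, 201, 189), (260, 199, 187), (261, 200, 186), (262, 201, 186), (263, 201, 186), (264, 149, 174), (265, 97, 195), (266, 92, 203), (267, 90, 202), (268, 90, 203), (269, 89, 201), (270, 88, 200), (271, 88, 200), (272, 91, 201), (273, 90, 202), (274, 90, 202), (275, 89, 201), (276, 88, 199), (277, 90, 199), (278, 88, 198), (279, 88, 197), (280, 89, 197), (281, 89, 200), (282, 88, 201), (283, 91, 205), (284, 114, 200), (285, 194, 185), (286, 197, 187), (287, 180, 171), (288, 161, 155), (289, 141, 136), (290, 129, 125), (291, 221, 205), (292, 242, 231), (293, 240, 229), (294, 239, 228), (295, 240, 229), (296, 242, 231), (297, 242, 231), (298, 242, 231), (299, 241, 230)]
```

View pics/w8c.png

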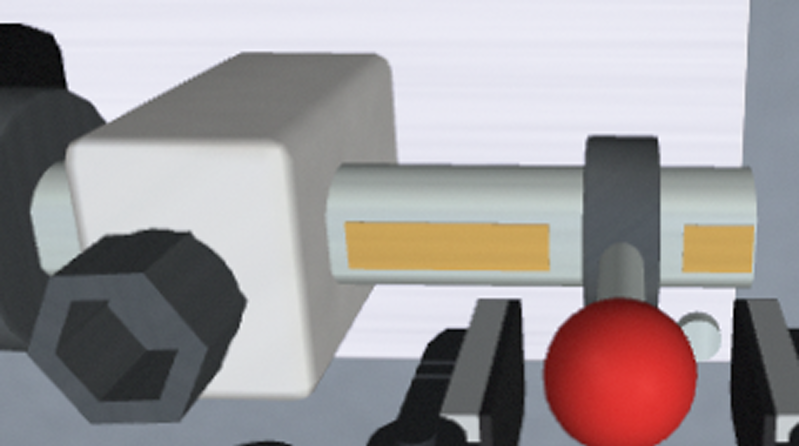

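View pics/s8.png

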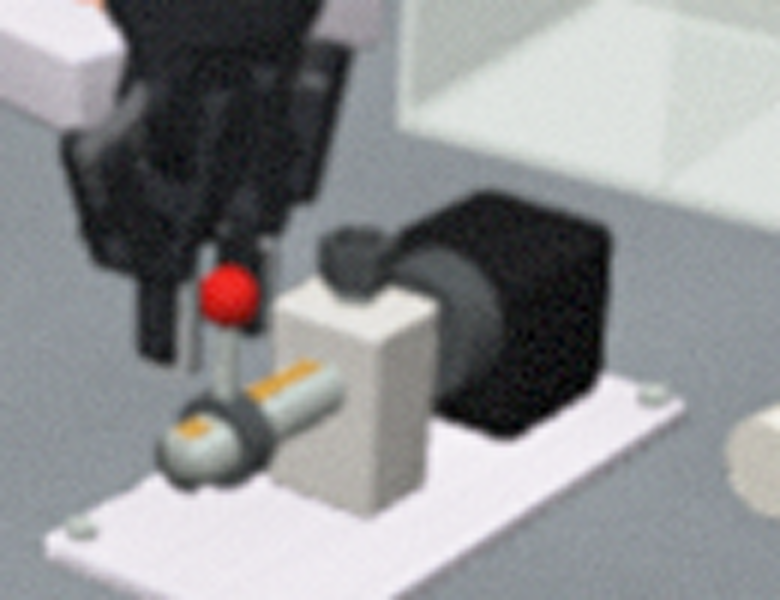

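```bash
python3 - <<'E'
from fit import *
solve(np.load("w8T.npy"),220,239.3,290.8,273.8,328.2)
s=cams.calibration("side")
psi=-.085
y=np.array([-np.sin(psi),np.cos(psi),0]);x=np.array([np.cos(psi),np.sin(psi),0]);z=np.array([0,0,1])
for H in ((525.5,-164.5),(526,-165)):
  O=np.array([*H,60])
  pts=lambda th:[O+75*y+55*(np.sin(th)*x+np.cos(th)*z), O+[0,0,52]]
  for th in(-.1,-.05,0,.05,.1): print(th,((proj(s,pts(th))-[325,160]+.5)*6-.5).round(1).tolist())
E
```

```text
bias,thBrass,thBall,dz [ 0.337  0.002  0.015 -0.26 ] 0.009362715340126141
-0.1 [[237.0, 307.4], [352.7, 241.8]]
-0.05 [[230.8, 304.6], [352.7, 241.8]]
0 [[224.6, 302.2], [352.7, 241.8]]
0.05 [[218.4, 300.2], [352.7, 241.8]]
0.1 [[212.2, 298.5], [352.7, 241.8]]
-0.1 [[236.5, 306.6], [352.2, 241.0]]
-0.05 [[230.4, 303.8], [352.2, 241.0]]
0 [[224.2, 301.3], [352.2, 241.0]]
0.05 [[218.0, 299.3], [352.2, 241.0]]
0.1 [[211.8, 297.6], [352.2, 241.0]]
```

```bash
python3 -m jog '[{"hand":3.5,"tx":-2,"ty":0,"tz":0,"spin":0},{"hand":3.5,"tx":-6,"ty":0,"tz":0,"spin":0},{"hand":3.5,"tx":-11,"ty":0,"tz":0,"spin":0},{"hand":3.5,"tx":-14,"ty":0,"tz":0,"spin":0},{"hand":3.5,"tx":-14,"ty":0,"tz":0,"spin":0}]' 40
python3 - <<'E'
from h import *
im=cams.snapshot("wrist"); cv2.imwrite("pics/w9.png",im)
im=cams.snapshot("side"); crop(im,325,160,130,100,6,"pics/s9.png")
mv([491.7,353,210],1.774)
E
```

```text
clock: 7.45
tool_pos: [544.8, -93.2, 236.6]
orientation: [0.028, 0.703, -0.029, 0.71]
wrist_force: [0.0, -0.0, 0.1]
opening: 34.8
t 7.55 pos [542.  -92.8 231.9] yaw 1.4901 xaxis [ 0.0017  0.     -1.    ] j6 -0.089
F [-0.15  0.03 -1.49] M [-0.023  0.06  -0.004] open 34.9
tx ty tz [ 2.18 44.03 -8.61] spin -0.2838549184210679
```

View pics/w9.png

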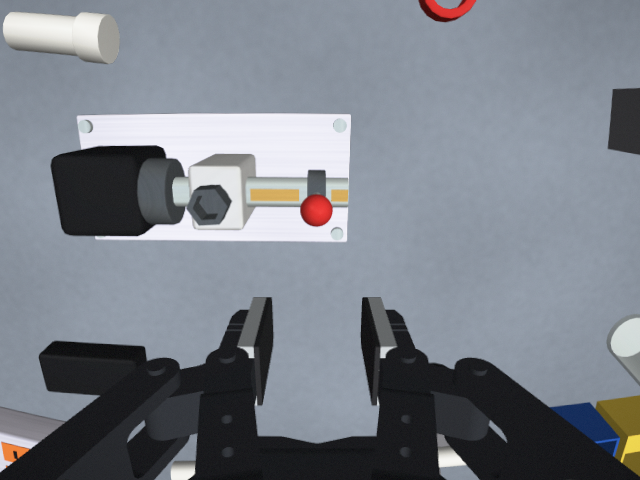

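```bash
python3 -m jog '[{"hand":7.5,"tx":0,"ty":44,"tz":-8.6,"spin":-0.284},{"hand":7.5,"tx":0,"ty":44,"tz":-8.6,"spin":-0.284},{"hand":7.5,"tx":0,"ty":44,"tz":-8.6,"spin":-0.284},{"hand":7.5,"tx":0,"ty":44,"tz":-8.6,"spin":-0.284},{"hand":7.5,"tx":0,"ty":44,"tz":-8.6,"spin":-0.284},{"hand":7.5,"tx":0,"ty":44,"tz":-8.6,"spin":-0.284},{"hand":7.5,"tx":0,"ty":44,"tz":-8.6,"spin":-0.284},{"hand":7.5,"tx":0,"ty":44,"tz":-8.6,"spin":-0.284},{"hand":7.5,"tx":0,"ty":44,"tz":-8.6,"spin":-0.284},{"hand":7.5,"tx":2,"ty":44,"tz":-8.6,"spin":-0.284},{"hand":7.5,"tx":2,"ty":44,"tz":-8.6,"spin":-0.284},{"hand":7.5,"tx":2,"ty":44,"tz":-8.6,"spin":-0.284}]' 40
python3 - <<'E'
from h import *
c=cams.calibration("wrist"); np.save("w10T.npy",c["T"])
im=cams.snapshot("wrist"); cv2.imwrite("pics/w10.png",im)
im=cams.snapshot("top"); cv2.imwrite("pics/t10.png",im); crop(im,350,230,140,90,5,"pics/t10c.png")
mv([491.7,353,80],1.774)
E
```

```text
clock: 8.75
tool_pos: [490.0, 351.5, 209.4]
orientation: [-0.073, 0.705, 0.071, 0.702]
wrist_force: [-0.2, 0.6, -0.2]
opening: 74.6
t 8.85 pos [491.3 351.5 211.3] yaw 1.7725 xaxis [-9.e-04 -8.e-04 -1.e+00] j6 0.419
F [ 0.08 -0.8   0.23] M [ 0.01   0.065 -0.041] open 74.9
tx ty tz [13.13  0.15  0.08] spin -0.0014569548454541614
```

View pics/w10.png

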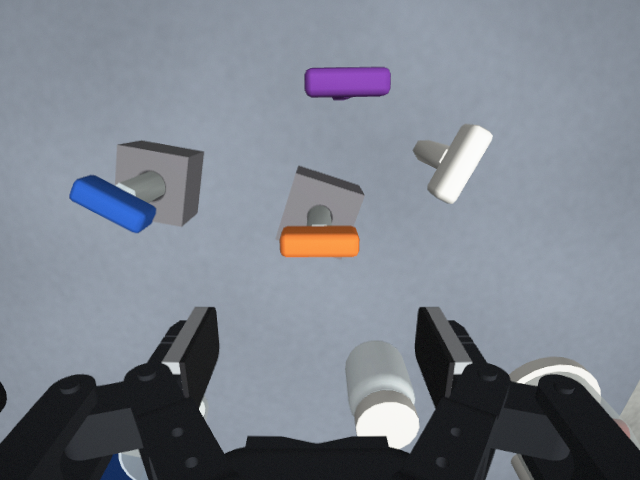

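View pics/t10c.png

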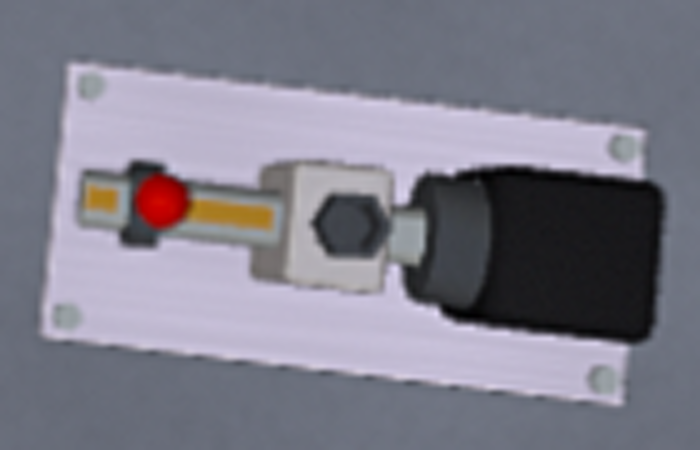

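```bash
python3 -m jog '[{"hand":7.5,"tx":4,"ty":0.17,"tz":0,"spin":0},{"hand":7.5,"tx":8,"ty":0.17,"tz":0,"spin":0},{"hand":7.5,"tx":11,"ty":0.17,"tz":0,"spin":0},{"hand":7.5,"tx":12.5,"ty":0.17,"tz":0,"spin":0},{"hand":7.5,"tx":12.9,"ty":0.17,"tz":0,"spin":0},{"hand":7.5,"tx":12.9,"ty":0.17,"tz":0,"spin":0}]' 40
python3 - <<'E'
from h import *
im=cams.snapshot("wrist"); cv2.imwrite("pics/w11.png",im)
im=cams.snapshot("side"); crop(im,190,270,130,100,6,"pics/s11.png")
mv([491.7,353,80],1.774)
E
```

```text
clock: 9.45
tool_pos: [491.4, 353.6, 82.8]
orientation: [-0.071, 0.704, 0.071, 0.704]
wrist_force: [-0.4, -0.4, 0.2]
opening: 75.2
t 9.55 pos [492.2 354.6  84. ] yaw 1.7731 xaxis [ 0.0022  0.0016 -1.    ] j6 0.422
F [-0.23 -0.09  0.53] M [0.007 0.02  0.007] open 75.1
tx ty tz [ 0.4  -0.14 -0.08] spin -0.0009175460685970638
```

View pics/w11.png

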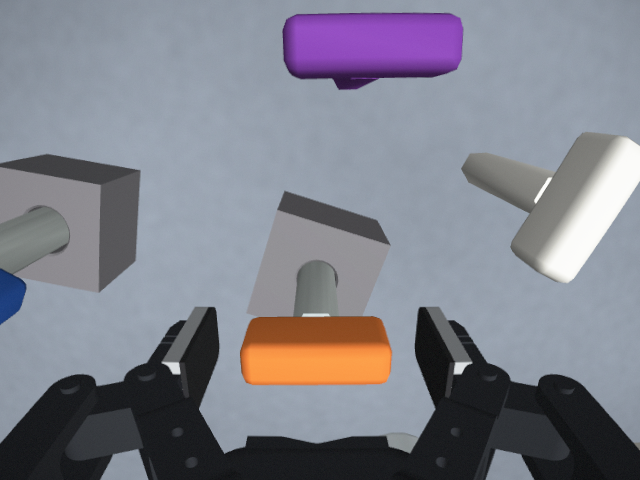

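View pics/s11.png

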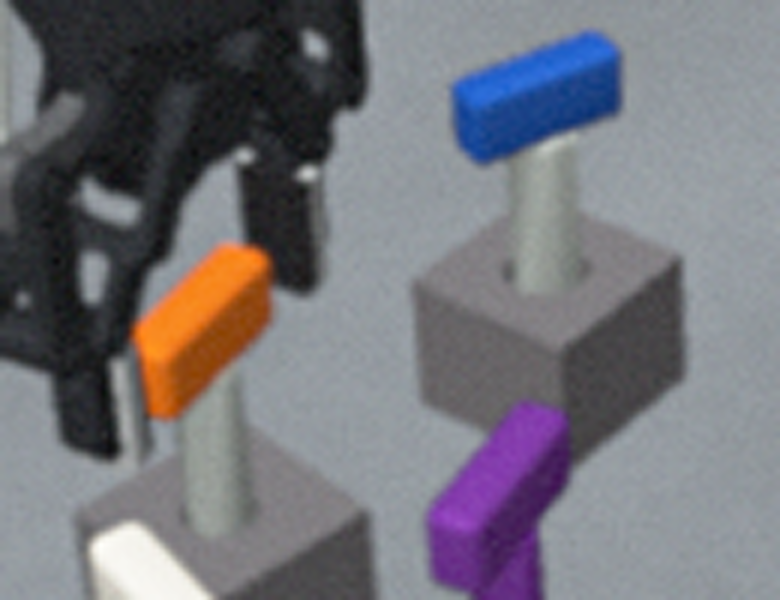

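```bash
python3 -m jog '[{"hand":7.5,"tx":0.4,"ty":0,"tz":0,"spin":0},{"hand":6,"tx":0.4,"ty":0,"tz":0,"spin":0},{"hand":5.4,"tx":0.4,"ty":0,"tz":0,"spin":0},{"hand":4.3,"tx":0.4,"ty":0,"tz":0,"spin":0},{"hand":4.3,"tx":0.4,"ty":0,"tz":0,"spin":0},{"hand":4.3,"tx":0.4,"ty":0,"tz":0,"spin":0},{"hand":4.3,"tx":0.4,"ty":0,"tz":0,"spin":0}]' 60
python3 - <<'E'
from h import *
im=cams.snapshot("wrist"); cv2.imwrite("pics/w12.png",im)
im=cams.snapshot("side"); crop(im,190,270,130,100,6,"pics/s12.png")
mv([491.7,353,80],1.774)
E
```

```text
clock: 10.25
tool_pos: [491.3, 354.4, 79.0]
orientation: [-0.072, 0.703, 0.072, 0.704]
wrist_force: [-0.2, -0.5, 6.5]
opening: 49.5
t 10.35 pos [491.3 354.4  79. ] yaw 1.7739 xaxis [ 9.e-04  3.e-04 -1.e+00] j6 0.422
F [-0.05 -1.68  5.61] M [-0.278  0.163 -0.052] open 49.1
tx ty tz [-0.1  -0.15  0.01] spin -7.228639565304285e-05
```

View pics/w12.png

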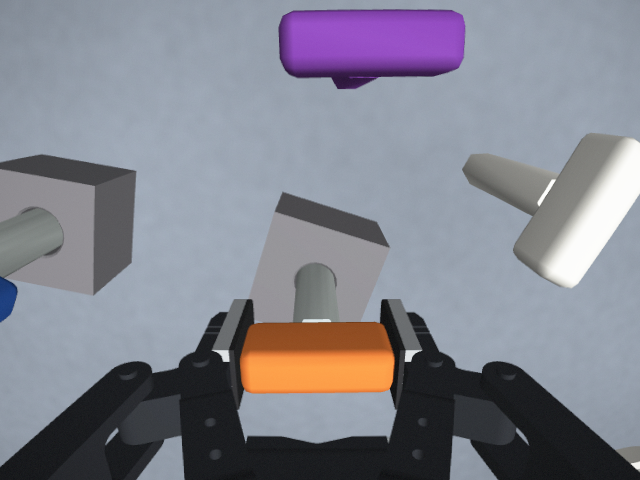

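View pics/s12.png

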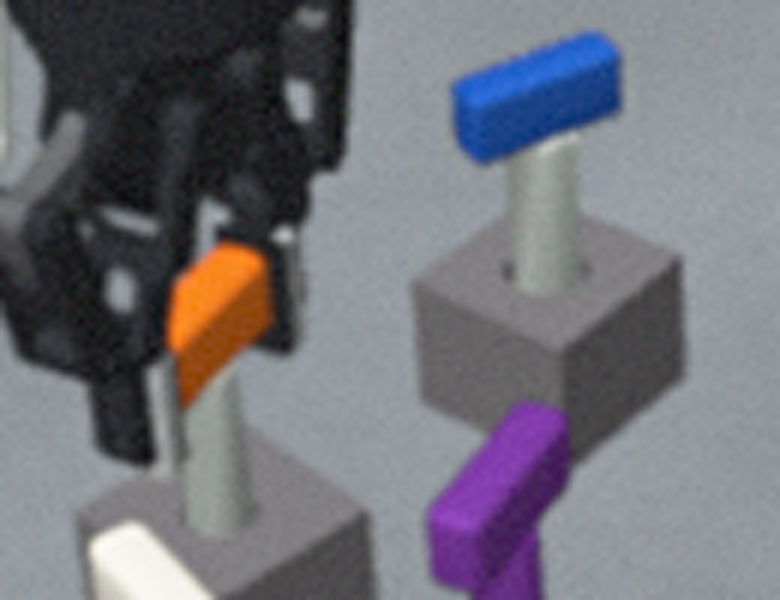

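```bash
python3 -m jog '[{"hand":4.3,"tx":-0.3,"ty":0,"tz":0,"spin":0},{"hand":4.3,"tx":-1.5,"ty":0,"tz":0,"spin":0},{"hand":4.3,"tx":-3,"ty":0,"tz":0,"spin":0},{"hand":4.3,"tx":-5,"ty":0,"tz":0,"spin":0},{"hand":4.3,"tx":-8,"ty":0,"tz":0,"spin":0},{"hand":4.3,"tx":-12,"ty":0,"tz":0,"spin":0},{"hand":4.3,"tx":-15,"ty":0,"tz":0,"spin":0},{"hand":4.3,"tx":-15,"ty":0,"tz":0,"spin":0},{"hand":4.3,"tx":-15,"ty":0,"tz":0,"spin":0}]' 80
python3 - <<'E'
from h import *
c=cams.calibration("wrist"); np.save("w13T.npy",c["T"])
im=cams.snapshot("wrist"); cv2.imwrite("pics/w13.png",im)
im=cams.snapshot("side"); cv2.imwrite("pics/s13.png",im)
mv([525.5,-164.7,225],np.pi/2-.033)
E
```

```text
clock: 11.25
tool_pos: [491.1, 354.6, 229.2]
orientation: [-0.071, 0.703, 0.072, 0.704]
wrist_force: [0.3, 0.6, -1.2]
opening: 48.9
t 11.35 pos [490.  353.7 226.9] yaw 1.774 xaxis [-0.0025 -0.0016 -1.    ] j6 0.422
F [-0.48 -0.76 -1.88] M [ 0.015 -0.04   0.016] open 49.2
tx ty tz [  0.27 -51.49  -6.99] spin 0.23622890327629853
```

View pics/w13.png

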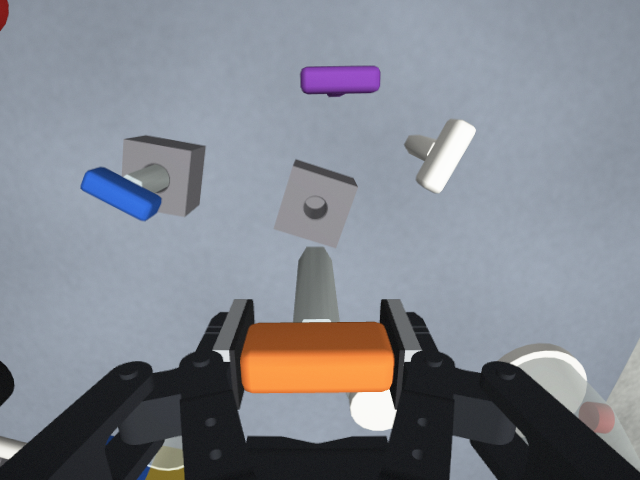

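View pics/s13.png

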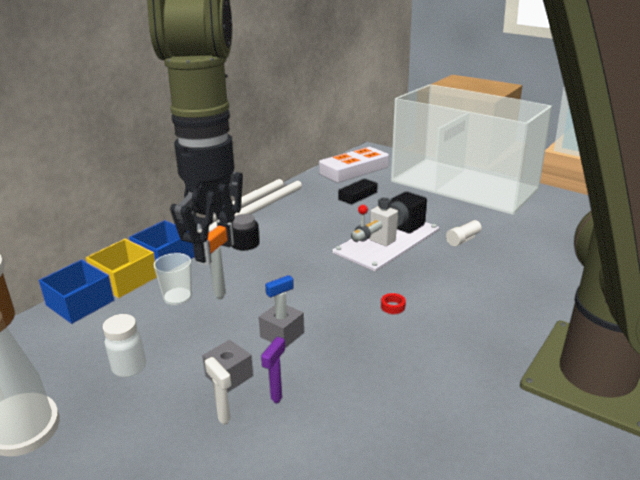

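```bash
python3 -m jog '[{"hand":4.3,"tx":0,"ty":-51.5,"tz":-7,"spin":0.236},{"hand":4.3,"tx":0,"ty":-51.5,"tz":-7,"spin":0.236},{"hand":4.3,"tx":0,"ty":-51.5,"tz":-7,"spin":0.236},{"hand":4.3,"tx":0,"ty":-51.5,"tz":-7,"spin":0.236},{"hand":4.3,"tx":0,"ty":-51.5,"tz":-7,"spin":0.236},{"hand":4.3,"tx":0,"ty":-51.5,"tz":-7,"spin":0.236},{"hand":4.3,"tx":0,"ty":-51.5,"tz":-7,"spin":0.236},{"hand":4.3,"tx":0,"ty":-51.5,"tz":-7,"spin":0.236},{"hand":4.3,"tx":0,"ty":-51.5,"tz":-7,"spin":0.236},{"hand":4.3,"tx":0,"ty":-51.5,"tz":-7,"spin":0.236},{"hand":4.3,"tx":0,"ty":-51.5,"tz":-7,"spin":0.236},{"hand":4.3,"tx":0,"ty":-51.5,"tz":-7,"spin":0.236}]' 80
python3 -m jog '[{"hand":4.3,"tx":0,"ty":0,"tz":0,"spin":0},{"hand":4.3,"tx":0,"ty":0,"tz":0,"spin":0},{"hand":4.3,"tx":0,"ty":0,"tz":0,"spin":0}]' 80
python3 - <<'E'
from h import *
c=cams.calibration("wrist"); np.save("w14T.npy",c["T"])
im=cams.snapshot("wrist"); cv2.imwrite("pics/w14.png",im); crop(im,220,190,200,150,4,"pics/w14c.png")
im=cams.snapshot("side"); crop(im,325,110,130,100,6,"pics/s14.png")
mv([525.5,-164.7,225],np.pi/2-.033)
E
```

```text
clock: 12.55
tool_pos: [525.3, -166.9, 226.3]
orientation: [0.013, 0.708, -0.013, 0.706]
wrist_force: [0.1, 0.2, -0.8]
opening: 48.9
clock: 12.85
tool_pos: [526.1, -162.8, 228.1]
orientation: [0.011, 0.707, -0.011, 0.707]
wrist_force: [0.3, 0.8, -2.4]
opening: 49.2
t 12.95 pos [ 526.3 -163.   228.4] yaw 1.5398 xaxis [-2.e-04  2.e-04 -1.e+00] j6 -0.27
F [-0.29 -0.16 -0.25] M [-0.021  0.032  0.034] open 49.1
tx ty tz [ 0.34 -0.17 -0.08] spin 0.002045197802616361
```

View pics/w14c.png

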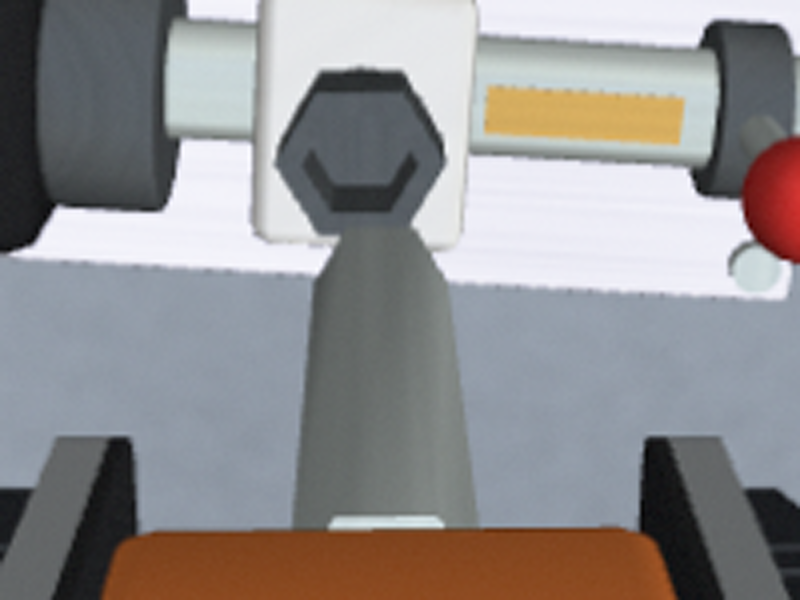

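View pics/s14.png

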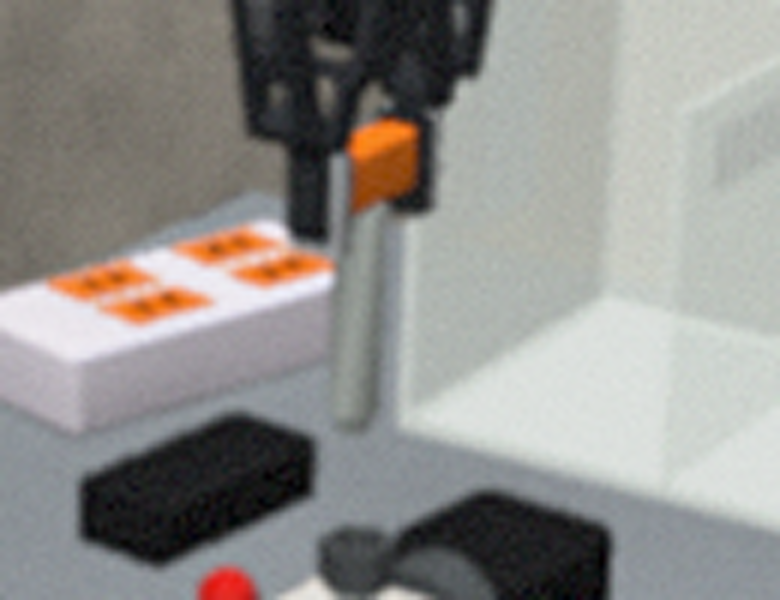

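```bash
python3 -m jog '[{"hand":4.3,"tx":1.5,"ty":0,"tz":0,"spin":0},{"hand":4.3,"tx":3,"ty":0,"tz":0,"spin":0},{"hand":4.3,"tx":3.5,"ty":0,"tz":0,"spin":0},{"hand":4.3,"tx":3.5,"ty":0,"tz":0,"spin":0},{"hand":4.3,"tx":3.5,"ty":0,"tz":0,"spin":0}]' 80
python3 - <<'E'
from h import *
mv([525.5,-164.7,225],np.pi/2-.033)
c=cams.calibration("wrist"); np.save("w15T.npy",c["T"])
im=cams.snapshot("wrist"); cv2.imwrite("pics/w15.png",im); crop(im,240,190,160,120,5,"pics/w15c.png")
im=cams.snapshot("side"); crop(im,345,150,80,60,10,"pics/s15.png")
mv([525.5,-164.7,225],np.pi/2-.033)
E
```

```text
clock: 13.45
tool_pos: [526.7, -164.0, 194.0]
orientation: [0.011, 0.707, -0.011, 0.707]
wrist_force: [-0.1, -0.5, -1.4]
opening: 48.7
t 13.45 pos [ 526.7 -164.   194. ] yaw 1.5385 xaxis [ 6.e-04 -2.e-04 -1.e+00] j6 -0.27
F [-0.06 -0.46 -1.38] M [-0.016 -0.006 -0.037] open 48.7
tx ty tz [-3.1  -0.07 -0.11] spin 0.0006887762601828218
t 13.55 pos [ 526.9 -164.2  194.3] yaw 1.5382 xaxis [ 1.5e-03 -4.0e-04 -1.0e+00] j6 -0.27
F [-0.38  0.89 -0.91] M [ 0.04  -0.024  0.   ] open 48.9
tx ty tz [-3.07 -0.05 -0.14] spin 0.0004184831062554739
```

View pics/w15c.png

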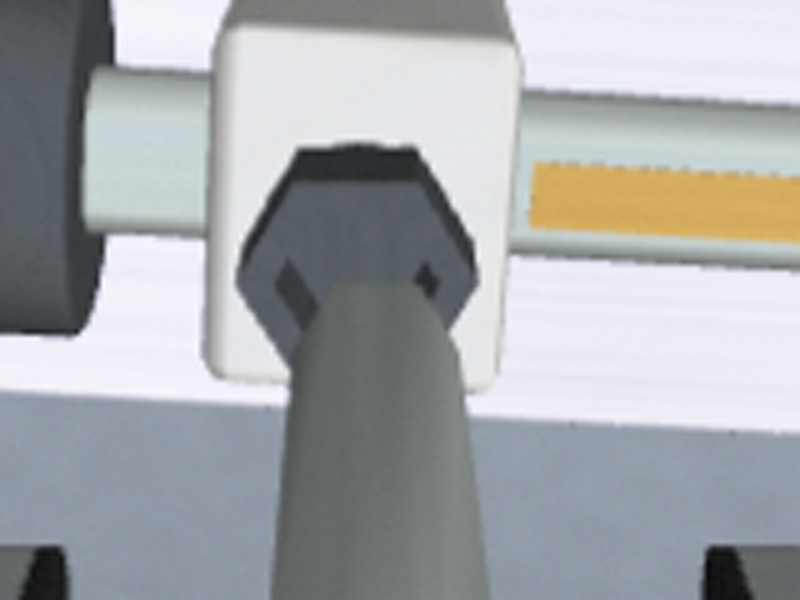

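View pics/s15.png

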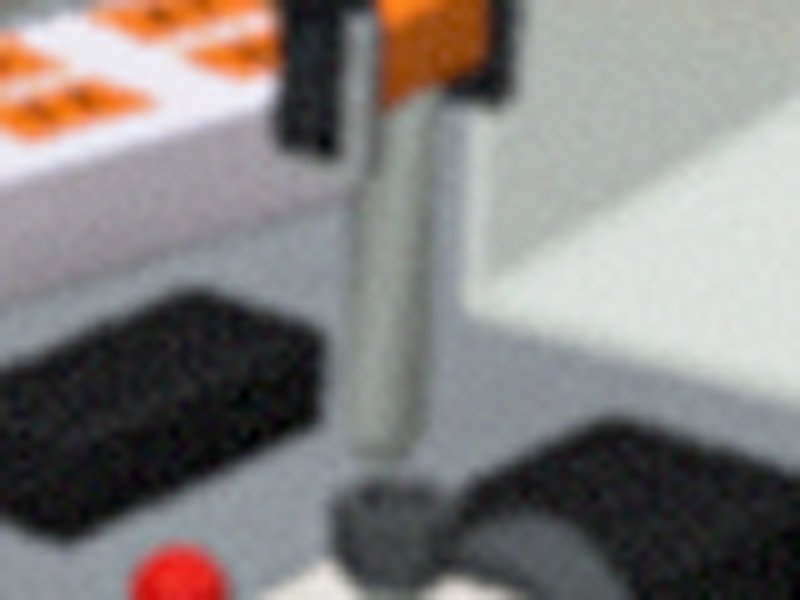

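```bash
python3 - <<'E'
from h import *
c=cams.calibration("wrist"); c["T"]=np.load("w15T.npy"); s=cams.calibration("side")
f=lambda x,y:(240+(x+.5)/5-.5,190+(y+.5)/5-.5)
L,Rr=onz(c,*f(238,275),112),onz(c,*f(478,280),112); U=[onz(c,*f(*p),112) for p in((300,181),(416,181))]
H=(L+Rr)/2; print("head LR",H.round(2),np.linalg.norm(L-Rr)," yaw",np.arctan2(*(Rr-L)[1::-1]) ,"upper mid",np.mean(U,0).round(2))
tz=194.1-72
print("tip near edge",[ [zz,onz(c,*f(375,284),zz).round(1)] for zz in (tz-2,tz,tz+2)])
print("cam",c["T"][:3,3])
h=tri([ray(s,345+390.5/10-.5,150+495.5/10-.5)]) if 0 else onz(s,345+390.5/10-.5,150+497/10-.5,112); print("side head",h)
for zz in(tz-2,tz,tz+2): print("side tip",onz(s,345+381.5/10-.5,150+460/10-.5,zz))
E
```

```text
head LR [ 525.08 -167.89  112.  ] 28.288575309405537  yaw 1.5160308141485133 upper mid [ 513.25 -167.46  112.  ]
tip near edge [[120.1, array([ 523.1, -165.8,  120.1])], [122.1, array([ 522.5, -165.8,  122.1])], [124.1, array([ 521.8, -165.7,  124.1])]]
cam [ 448.08463645 -162.18397949  336.96930218]
side head [ 527.03543431 -167.77997038  112.        ]
side tip [ 529.76557461 -167.8882541   120.1       ]
side tip [ 527.49692671 -164.06971621  122.1       ]
side tip [ 525.22827881 -160.25117832  124.1       ]
```

```bash
python3 -m jog '[{"hand":4.3,"tx":0,"ty":-0.2,"tz":-0.1,"spin":0},{"hand":4.3,"tx":0.3,"ty":-0.2,"tz":-0.1,"spin":0},{"hand":4.3,"tx":0.6,"ty":-0.2,"tz":-0.1,"spin":0},{"hand":4.3,"tx":0.9,"ty":-0.2,"tz":-0.1,"spin":0},{"hand":4.3,"tx":1.2,"ty":-0.2,"tz":-0.1,"spin":0},{"hand":4.3,"tx":1.5,"ty":-0.2,"tz":-0.1,"spin":0},{"hand":4.3,"tx":1.5,"ty":-0.2,"tz":-0.1,"spin":0}]' 80
python3 - <<'E'
from h import *
mv([525.5,-164.7,168],np.pi/2-.033)
im=cams.snapshot("wrist"); cv2.imwrite("pics/w16.png",im); crop(im,240,190,160,120,5,"pics/w16c.png")
mv([525.5,-164.7,168],np.pi/2-.033)
E
```

```text
clock: 14.25
tool_pos: [524.9, -166.0, 177.7]
orientation: [0.012, 0.707, -0.011, 0.707]
wrist_force: [0.1, 0.4, -1.0]
opening: 48.9
t 14.25 pos [ 524.9 -166.   177.7] yaw 1.5381 xaxis [-1.1e-03  4.0e-04 -1.0e+00] j6 -0.274
F [ 0.1   0.38 -0.99] M [ 0.009 -0.01   0.007] open 48.9
tx ty tz [0.97 0.13 0.06] spin 0.00026930321195428597
t 14.3 pos [ 525.  -166.1  178. ] yaw 1.538 xaxis [-7.e-04  3.e-04 -1.e+00] j6 -0.274
F [-0.13 -0.75 -1.19] M [ 0.028  0.038 -0.058] open 49.0
tx ty tz [1.   0.14 0.04] spin 0.0002264239952447511
```

View pics/w16c.png

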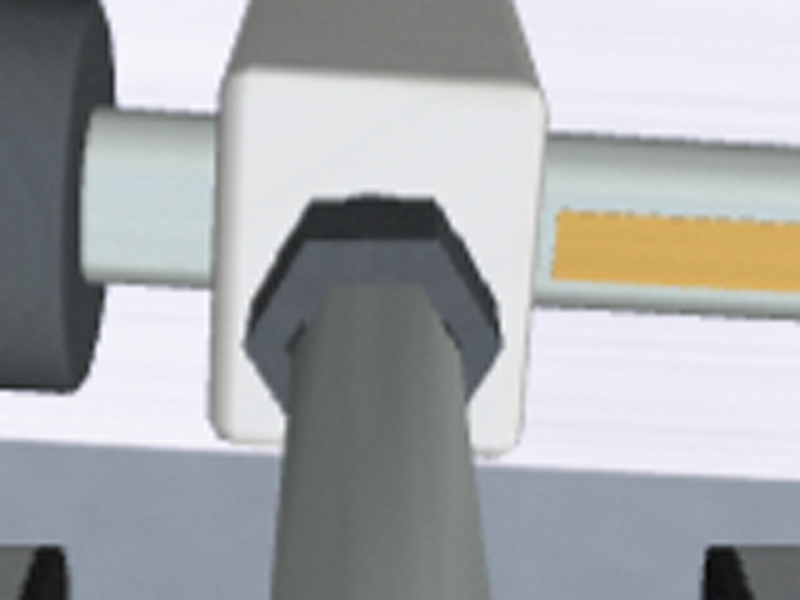

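```bash
python3 -m jog '[{"hand":4.3,"tx":0.2,"ty":0,"tz":0,"spin":0},{"hand":4.3,"tx":0.4,"ty":0,"tz":0,"spin":0},{"hand":4.3,"tx":0.4,"ty":0,"tz":0,"spin":0}]' 80
python3 - <<'E'
from h import *
mv([525.5,-164.7,168],np.pi/2-.033)
im=cams.snapshot("wrist"); cv2.imwrite("pics/w17.png",im); crop(im,240,190,160,120,5,"pics/w17c.png")
im=cams.snapshot("side"); crop(im,345,150,80,60,10,"pics/s17.png")
mv([525.5,-164.7,168],np.pi/2-.033)
E
```

```text
clock: 14.6
tool_pos: [525.1, -166.1, 174.1]
orientation: [0.012, 0.707, -0.012, 0.707]
wrist_force: [-0.2, -0.5, -0.2]
opening: 49.2
t 14.6 pos [ 525.1 -166.1  174.1] yaw 1.538 xaxis [-5.e-04  2.e-04 -1.e+00] j6 -0.274
F [-0.2  -0.49 -0.23] M [ 0.005  0.033 -0.004] open 49.2
tx ty tz [0.61 0.14 0.04] spin 0.0001809691249141654
t 14.7 pos [ 525.2 -166.1  174.3] yaw 1.538 xaxis [-3.e-04  1.e-04 -1.e+00] j6 -0.274
F [-0.39  0.56 -1.66] M [-0.028  0.074 -0.022] open 48.9
tx ty tz [0.63 0.14 0.03] spin 0.00022123977445720477
```

View pics/w17c.png

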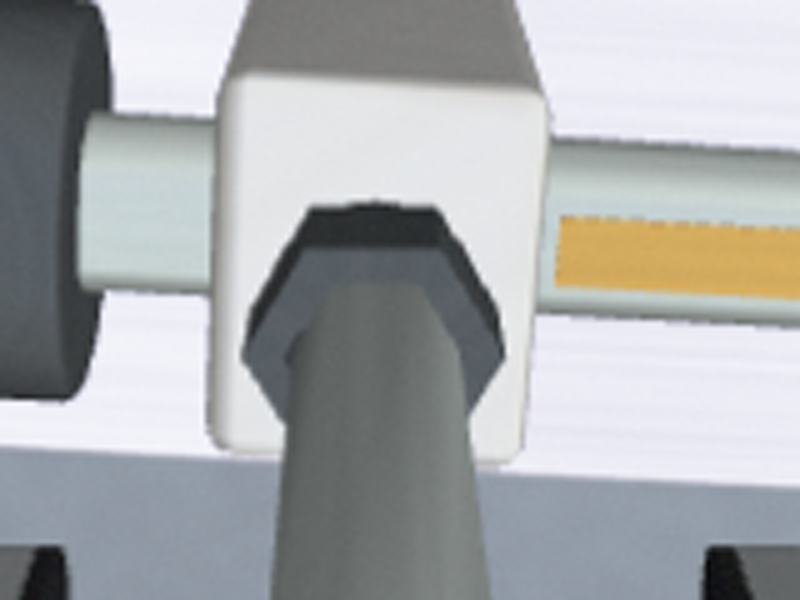

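View pics/s17.png

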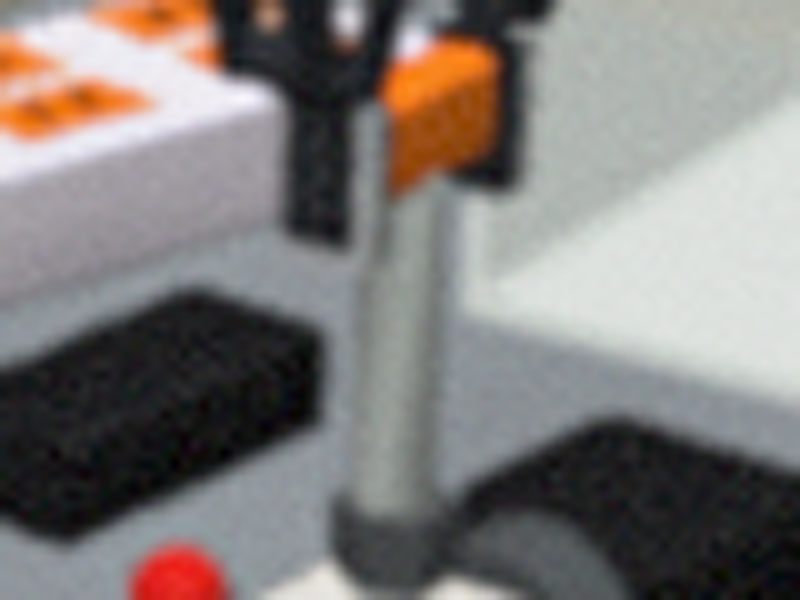

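```bash
python3 -m jog '[{"hand":4.3,"tx":0,"ty":0,"tz":0.08,"spin":0},{"hand":4.3,"tx":0.2,"ty":0,"tz":0.08,"spin":0},{"hand":4.3,"tx":0.4,"ty":0,"tz":0.08,"spin":0},{"hand":4.3,"tx":0.4,"ty":0,"tz":0.08,"spin":0}]' 80
python3 - <<'E'
from h import *
mv([525.5,-164.7,168],np.pi/2-.033)
E
```

```text
clock: 15.1
tool_pos: [525.6, -166.1, 169.9]
orientation: [0.012, 0.707, -0.012, 0.707]
wrist_force: [-1.8, -0.6, -1.6]
opening: 48.9
t 15.1 pos [ 525.6 -166.1  169.9] yaw 1.538 xaxis [-1.2e-03  1.0e-04 -1.0e+00] j6 -0.273
F [-1.76 -0.55 -1.59] M [-0.033  0.538  0.043] open 48.9
tx ty tz [ 0.19  0.14 -0.01] spin 0.00017566040100125413
```

```bash
python3 -m jog '[{"hand":4.3,"tx":0.15,"ty":0,"tz":-0.04,"spin":0},{"hand":4.3,"tx":0.3,"ty":0,"tz":-0.04,"spin":0},{"hand":4.3,"tx":0.3,"ty":0,"tz":-0.04,"spin":0}]' 80
python3 - <<'E'
from h import *
mv([525.5,-164.7,168],np.pi/2-.033)
im=cams.snapshot("wrist"); cv2.imwrite("pics/w18.png",im); crop(im,240,190,160,120,5,"pics/w18c.png")
im=cams.snapshot("side"); crop(im,345,150,80,60,10,"pics/s18.png")
mv([525.5,-164.7,168],np.pi/2-.033)
E
```

```text
clock: 15.4
tool_pos: [525.7, -166.2, 168.3]
orientation: [0.012, 0.707, -0.012, 0.707]
wrist_force: [-3.3, -0.2, 5.2]
opening: 48.9
t 15.4 pos [ 525.7 -166.2  168.3] yaw 1.538 xaxis [ 7.e-04 -2.e-04 -1.e+00] j6 -0.273
F [-3.25 -0.15  5.17] M [ 0.16   0.855 -0.013] open 48.9
tx ty tz [ 0.03  0.15 -0.02] spin 0.0002170315526390798
t 15.5 pos [ 525.7 -166.2  168.3] yaw 1.538 xaxis [ 8.e-04 -2.e-04 -1.e+00] j6 -0.273
F [-3.28  0.56  5.2 ] M [ 0.168  0.928 -0.011] open 48.9
tx ty tz [ 0.03  0.15 -0.03] spin 0.00017296052164095244
```

View pics/w18c.png

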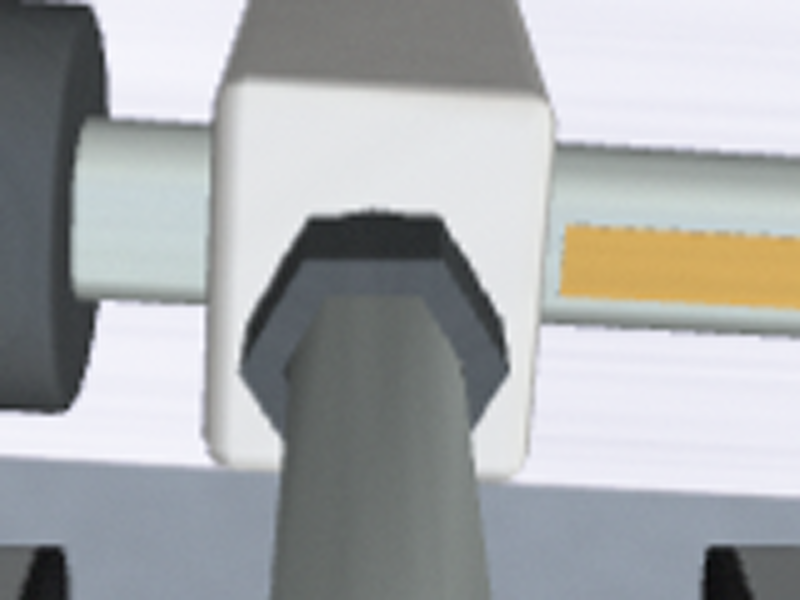

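View pics/s18.png

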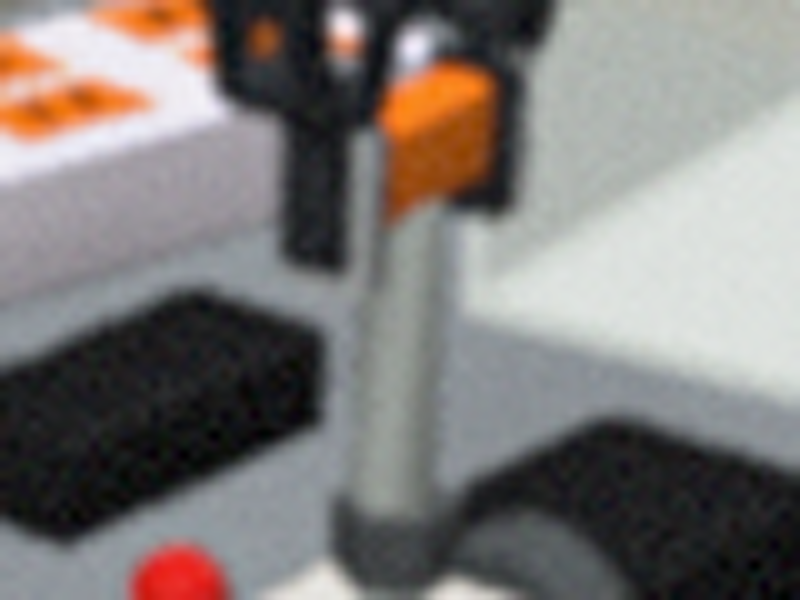

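```bash
python3 -m jog '[{"hand":4.3,"tx":0,"ty":0,"tz":-0.05,"spin":0},{"hand":4.3,"tx":0.1,"ty":0,"tz":-0.05,"spin":0},{"hand":4.3,"tx":0.1,"ty":0,"tz":-0.05,"spin":0}]' 80
python3 - <<'E'
from h import *
mv([525.5,-164.7,168],np.pi/2-.033)
E
```

```text
clock: 15.8
tool_pos: [525.8, -166.2, 168.2]
orientation: [0.011, 0.706, -0.012, 0.708]
wrist_force: [-4.3, 0.4, 11.0]
opening: 48.9
t 15.8 pos [ 525.8 -166.2  168.2] yaw 1.5381 xaxis [ 2.4e-03 -4.0e-04 -1.0e+00] j6 -0.274
F [-4.33  0.35 10.97] M [ 0.296  1.116 -0.022] open 48.9
tx ty tz [ 0.02  0.15 -0.03] spin 0.00027413755265537354
```

```bash
python3 - <<'E'
from h import *
s=cams.calibration("side")
H=np.array([526,-166.2,0]); v=R.from_euler('z',-.033).as_matrix()
def q(P): return ((proj(s,P)-[345,150]+.5)*10-.5).round(0).tolist()
print("rim near",q([H+np.array([12.5*np.cos(a),12.5*np.sin(a),112.2]) for a in np.radians([30,90,128,150])]))
for t in (96.2,99,102):
    C=[H+v@np.array([sx*8,sy*25,t+h]) for sx,sy,h in[(-1,1,85),(-1,-1,85),(-1,-1,109),(1,1,109),(-1,1,109),(1,-1,109)]]
    print(t,q(C))
E
```

```text
rim near [[333.0, 497.0], [360.0, 519.0], [397.0, 523.0], [418.0, 521.0]]
96.2 [[369.0, 249.0], [497.0, 179.0], [502.0, 75.0], [309.0, 124.0], [373.0, 141.0], [439.0, 58.0]]
99 [[369.0, 236.0], [498.0, 167.0], [503.0, 62.0], [309.0, 112.0], [373.0, 129.0], [440.0, 46.0]]
102 [[370.0, 223.0], [499.0, 154.0], [504.0, 49.0], [309.0, 98.0], [374.0, 115.0], [440.0, 33.0]]
```

```bash
cat > m.py <<'E'
from h import *
import sys
n=int(sys.argv[1]) if len(sys.argv)>1 else 6
A=[]
for i in range(n):
    o=robot.get_obs(); A.append([*o["wrist_force"],*o["moment"],o["joint_torque"][5],o["tool_pos"][2]])
    if i<n-1: cams.snapshot("side")
o=robot.get_obs();A=np.array(A); M=R.from_quat(o["orientation"]).as_matrix()
print("t",round(o["clock"],2),"pos",o["tool_pos"].round(2),"turn from start",round(1.538-np.arctan2(M[1,1],M[0,1]),4),"j6",o["joint_positions"][5].round(3),"tilt",M[:2,0].round(4))
print("mean F",A[:,:3].mean(0).round(2),"M",A[:,3:6].mean(0).round(3),"tau6",A[:,6].mean().round(3),"std Mz",A[:,5].std().round(3),"std t6",A[:,6].std().round(3))
E
python3 -m jog '[{"hand":4.3,"tx":-0.07,"ty":0,"tz":-0.05,"spin":0},{"hand":4.3,"tx":-0.07,"ty":0,"tz":-0.05,"spin":0}]' 80
python3 m.py 6
```

```text
clock: 16.0
tool_pos: [525.5, -166.2, 168.3]
orientation: [0.011, 0.706, -0.012, 0.708]
wrist_force: [-2.9, 0.7, 7.1]
opening: 49.0
t 16.25 pos [ 525.5  -166.19  168.27] turn from start -0.0001 j6 -0.274 tilt [ 0.0024 -0.0002]
mean F [-2.81  0.8   7.37] M [ 0.236  0.758 -0.003] tau6 -0.0 std Mz 0.017 std t6 0.0
```

```bash
python3 -m jog '[{"hand":4.3,"tx":0,"ty":0,"tz":-0.02,"spin":0.07},{"hand":4.3,"tx":0,"ty":0,"tz":-0.02,"spin":0.14},{"hand":4.3,"tx":0.02,"ty":0,"tz":-0.02,"spin":0.2}]' 80
python3 m.py 4
```

```text
clock: 16.55
tool_pos: [525.2, -166.3, 168.1]
orientation: [0.083, 0.701, -0.083, 0.703]
wrist_force: [-2.2, 0.6, 7.6]
opening: 49.0
t 16.7 pos [ 525.27 -166.28  168.1 ] turn from start 0.2 j6 -0.074 tilt [ 0.0023 -0.0005]
mean F [-2.98  0.67  7.86] M [0.23  0.784 0.053] tau6 0.071 std Mz 0.024 std t6 0.253
```

```bash
python3 -m jog '[{"hand":4.3,"tx":0.03,"ty":0,"tz":0,"spin":0.05},{"hand":4.3,"tx":0.05,"ty":0,"tz":0,"spin":0.1}]' 80
python3 m.py 4
python3 -m jog '[{"hand":4.3,"tx":0.02,"ty":0,"tz":0,"spin":0.05},{"hand":4.3,"tx":0.04,"ty":0,"tz":0,"spin":0.1}]' 80
python3 m.py 4
```

```text
clock: 16.9
tool_pos: [525.3, -166.3, 167.7]
orientation: [0.118, 0.696, -0.118, 0.698]
wrist_force: [-3.2, 1.6, 7.6]
opening: 48.9
t 17.05 pos [ 525.34 -166.26  167.66] turn from start 0.2999 j6 0.026 tilt [ 0.0024 -0.0005]
mean F [-3.09  1.19  8.01] M [0.212 0.772 0.088] tau6 0.061 std Mz 0.024 std t6 0.226
clock: 17.25
tool_pos: [525.4, -166.2, 167.3]
orientation: [0.152, 0.69, -0.152, 0.691]
wrist_force: [-1.8, 0.5, 7.7]
opening: 48.8
t 17.4 pos [ 525.45 -166.25  167.29] turn from start 0.3999 j6 0.126 tilt [ 0.0027 -0.0004]
mean F [-2.45  0.62  8.13] M [0.225 0.737 0.06 ] tau6 0.061 std Mz 0.019 std t6 0.226
```

```bash
sed -i 's/^print("mean F"/print("Mz",A[:,5].round(3),"t6",A[:,6].round(3));print("mean F"/' m.py
python3 -m jog '[{"hand":4.3,"tx":0.02,"ty":0,"tz":0,"spin":0.05},{"hand":4.3,"tx":0.04,"ty":0,"tz":0,"spin":0.1}]' 80
python3 m.py 7
python3 -m jog '[{"hand":4.3,"tx":0.02,"ty":0,"tz":0,"spin":0.05},{"hand":4.3,"tx":0.04,"ty":0,"tz":0,"spin":0.1}]' 80
python3 m.py 7
```

```text
clock: 17.6
tool_pos: [525.5, -166.2, 166.9]
orientation: [0.187, 0.681, -0.187, 0.683]
wrist_force: [-2.8, 0.8, 8.3]
opening: 49.2
t 17.9 pos [ 525.51 -166.21  166.88] turn from start 0.4997 j6 0.226 tilt [ 0.0028 -0.0003]
Mz [0.081 0.074 0.064 0.067 0.075 0.017 0.104] t6 [-0.317  0.233  0.239  0.093  0.06   0.054  0.053]
mean F [-2.86  0.58  8.44] M [0.239 0.692 0.069] tau6 0.059 std Mz 0.024 std t6 0.171
clock: 18.1
tool_pos: [525.6, -166.2, 166.5]
orientation: [0.221, 0.671, -0.22, 0.673]
wrist_force: [-1.6, 1.1, 8.0]
opening: 49.2
t 18.4 pos [ 525.61 -166.25  166.51] turn from start 0.5997 j6 0.326 tilt [ 0.003  -0.0003]
Mz [ 0.112  0.098 -0.041  0.042  0.037  0.068  0.01 ] t6 [-0.316  0.234  0.239  0.093  0.06   0.055  0.054]
mean F [-2.53  0.89  7.75] M [0.243 0.659 0.047] tau6 0.06 std Mz 0.049 std t6 0.171
```

```bash

python3 -m jog '[{"hand":4.3,"tx":0.02,"ty":0,"tz":0,"spin":0.05},{"hand":4.3,"tx":0.04,"ty":0,"tz":0,"spin":0.1}]' 80
python3 m.py 7
python3 -m jog '[{"hand":4.3,"tx":0.02,"ty":0,"tz":0,"spin":0.05},{"hand":4.3,"tx":0.04,"ty":0,"tz":0,"spin":0.1}]' 80
python3 m.py 7
```

```text
clock: 18.6
tool_pos: [525.7, -166.2, 166.1]
orientation: [0.254, 0.659, -0.254, 0.661]
wrist_force: [-3.1, 1.4, 7.2]
opening: 48.8
t 18.9 pos [ 525.69 -166.22  166.11] turn from start 0.6997 j6 0.426 tilt [ 0.0031 -0.0003]
Mz [ 0.121  0.098  0.012  0.102  0.088  0.049 -0.011] t6 [-0.316  0.234  0.24   0.093  0.061  0.055  0.054]
mean F [-2.72  0.66  7.74] M [0.232 0.618 0.066] tau6 0.06 std Mz 0.046 std t6 0.171
clock: 19.1
tool_pos: [525.7, -166.2, 165.7]
orientation: [0.287, 0.645, -0.286, 0.648]
wrist_force: [-2.0, 1.6, 6.9]
opening: 49.2
t 19.4 pos [ 525.76 -166.21  165.71] turn from start 0.7997 j6 0.526 tilt [ 0.0032 -0.0003]
Mz [0.084 0.067 0.053 0.036 0.077 0.13  0.056] t6 [-0.315  0.235  0.24   0.094  0.061  0.055  0.054]
mean F [-1.96  1.22  7.33] M [0.257 0.566 0.072] tau6 0.061 std Mz 0.028 std t6 0.171
```

```bash

python3 -m jog '[{"hand":4.3,"tx":0.02,"ty":0,"tz":0,"spin":0.05},{"hand":4.3,"tx":0.04,"ty":0,"tz":0,"spin":0.1}]' 80
python3 m.py 7
```

```text
clock: 19.6
tool_pos: [525.9, -166.2, 165.3]
orientation: [0.319, 0.63, -0.318, 0.632]
wrist_force: [-2.0, 1.5, 7.7]
opening: 49.2
t 19.9 pos [ 525.83 -166.22  165.3 ] turn from start 0.8997 j6 0.626 tilt [ 0.0034 -0.0003]
Mz [0.086 0.12  0.028 0.051 0.049 0.099 0.05 ] t6 [-0.315  0.236  0.241  0.094  0.062  0.056  0.055]
mean F [-1.85  1.2   7.61] M [0.261 0.544 0.069] tau6 0.061 std Mz 0.031 std t6 0.171
```

```bash

python3 -m jog '[{"hand":4.3,"tx":0.02,"ty":0,"tz":0,"spin":0.05},{"hand":4.3,"tx":0.04,"ty":0,"tz":0,"spin":0.1}]' 80
python3 m.py 7
```

```text
clock: 20.1
tool_pos: [525.9, -166.3, 164.9]
orientation: [0.35, 0.613, -0.349, 0.616]
wrist_force: [-1.6, 0.8, 7.3]
opening: 48.8
t 20.4 pos [ 525.9  -166.23  164.93] turn from start 0.9996 j6 0.726 tilt [ 0.0035 -0.0003]
Mz [0.079 0.102 0.062 0.073 0.062 0.061 0.092] t6 [-0.309  0.242  0.246  0.1    0.067  0.061  0.061]
mean F [-1.64  0.92  7.36] M [0.237 0.499 0.076] tau6 0.067 std Mz 0.015 std t6 0.171
```

```bash

python3 -m jog '[{"hand":4.3,"tx":0.02,"ty":0,"tz":0,"spin":0.05},{"hand":4.3,"tx":0.04,"ty":0,"tz":0,"spin":0.1}]' 80
python3 m.py 7
```

```text
clock: 20.6
tool_pos: [526.0, -166.3, 164.6]
orientation: [0.38, 0.595, -0.379, 0.598]
wrist_force: [-2.8, 1.5, 7.2]
opening: 49.0
t 20.9 pos [ 526.04 -166.25  164.58] turn from start 1.0996 j6 0.826 tilt [ 0.0038 -0.0004]
Mz [ 0.081  0.078 -0.009  0.026  0.051  0.114  0.018] t6 [-0.291  0.259  0.261  0.115  0.082  0.077  0.076]
mean F [-1.65  1.26  7.31] M [0.247 0.471 0.051] tau6 0.083 std Mz 0.039 std t6 0.171
```

```bash

python3 -m jog '[{"hand":4.3,"tx":0.02,"ty":0,"tz":0,"spin":0.05},{"hand":4.3,"tx":0.04,"ty":0,"tz":0,"spin":0.1}]' 80
python3 m.py 8
```

```text
clock: 21.1
tool_pos: [526.1, -166.3, 164.2]
orientation: [0.41, 0.575, -0.409, 0.578]
wrist_force: [-1.5, -0.0, 6.4]
opening: 49.0
t 21.45 pos [ 526.12 -166.28  164.22] turn from start 1.1996 j6 0.926 tilt [ 0.004  -0.0004]
Mz [0.073 0.146 0.084 0.103 0.105 0.139 0.111 0.081] t6 [-0.267  0.281  0.282  0.136  0.103  0.097  0.097  0.096]
mean F [-1.58  0.46  7.33] M [0.252 0.424 0.105] tau6 0.103 std Mz 0.025 std t6 0.159
```

```bash

python3 -m jog '[{"hand":4.3,"tx":0.02,"ty":0,"tz":0,"spin":0.05},{"hand":4.3,"tx":0.04,"ty":0,"tz":0,"spin":0.1}]' 80
python3 m.py 8
```

```text
clock: 21.65
tool_pos: [526.2, -166.3, 163.8]
orientation: [0.438, 0.554, -0.437, 0.557]
wrist_force: [-2.0, 1.3, 6.8]
opening: 49.0
t 22.0 pos [ 526.21 -166.28  163.85] turn from start 1.2994 j6 1.026 tilt [ 0.0041 -0.0005]
Mz [0.147 0.213 0.054 0.133 0.151 0.138 0.139 0.099] t6 [-0.24   0.306  0.305  0.159  0.126  0.121  0.12   0.12 ]
mean F [-1.68  0.8   7.22] M [0.223 0.406 0.134] tau6 0.127 std Mz 0.042 std t6 0.158
```

```bash

python3 -m jog '[{"hand":4.3,"tx":0.03,"ty":0,"tz":0,"spin":0.07},{"hand":4.3,"tx":0.055,"ty":0,"tz":0,"spin":0.14}]' 80
python3 m.py 9
```

```text
clock: 22.2
tool_pos: [526.3, -166.3, 163.4]
orientation: [0.476, 0.522, -0.475, 0.525]
wrist_force: [-0.5, 0.5, 8.2]
opening: 48.9
t 22.6 pos [ 526.31 -166.33  163.37] turn from start 1.4394 j6 1.166 tilt [ 0.0043 -0.0006]
Mz [0.251 0.146 0.118 0.12  0.11  0.137 0.114 0.099 0.155] t6 [-0.361  0.399  0.396  0.192  0.147  0.139  0.138  0.138  0.138]
mean F [-1.26  0.67  7.54] M [0.2   0.376 0.139] tau6 0.147 std Mz 0.043 std t6 0.207
```

```bash

python3 -m jog '[{"hand":4.3,"tx":0.003,"ty":0,"tz":0,"spin":0.01},{"hand":4.3,"tx":0.006,"ty":0,"tz":0,"spin":0.02}]' 80
python3 m.py 8
```

```text
clock: 22.8
tool_pos: [526.3, -166.3, 163.3]
orientation: [0.481, 0.518, -0.479, 0.52]
wrist_force: [-2.0, 0.9, 8.0]
opening: 48.7
t 23.15 pos [ 526.36 -166.36  163.34] turn from start 1.4592 j6 1.185 tilt [ 0.0045 -0.0006]
Mz [0.255 0.15  0.247 0.219 0.189 0.166 0.224 0.211] t6 [0.138 0.246 0.246 0.216 0.21  0.209 0.209 0.209]
mean F [-1.55  0.99  7.77] M [0.197 0.386 0.208] tau6 0.21 std Mz 0.035 std t6 0.031
```

```bash

python3 -m jog '[{"hand":4.3,"tx":-0.03,"ty":0,"tz":0,"spin":-0.04},{"hand":4.3,"tx":-0.04,"ty":0,"tz":0,"spin":-0.04},{"hand":5.3,"tx":-0.04,"ty":0,"tz":0,"spin":-0.04},{"hand":6,"tx":-0.04,"ty":0,"tz":0,"spin":-0.04},{"hand":7,"tx":-0.04,"ty":0,"tz":0,"spin":-0.04},{"hand":7.5,"tx":-0.04,"ty":0,"tz":0,"spin":-0.04}]' 80
python3 m.py 3
python3 - <<'E'
from h import *
im=cams.snapshot("wrist"); cv2.imwrite("pics/w20.png",im)
im=cams.snapshot("side"); crop(im,345,150,80,60,10,"pics/s20.png")
E
```

```text
clock: 23.75
tool_pos: [524.6, -166.2, 162.0]
orientation: [0.47, 0.529, -0.47, 0.529]
wrist_force: [-0.1, 0.1, 0.1]
opening: 74.8
t 23.85 pos [ 524.49 -166.14  162.03] turn from start 1.42 j6 1.146 tilt [-0.0001  0.0001]
Mz [-0.043  0.032  0.003] t6 [0. 0. 0.]
mean F [-0.06  0.02  0.06] M [-0.043  0.005 -0.003] tau6 0.0 std Mz 0.031 std t6 0.0
```

View pics/w20.png

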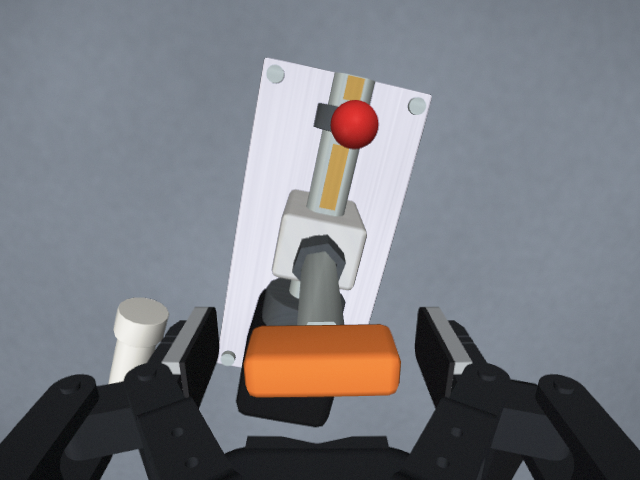

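View pics/s20.png

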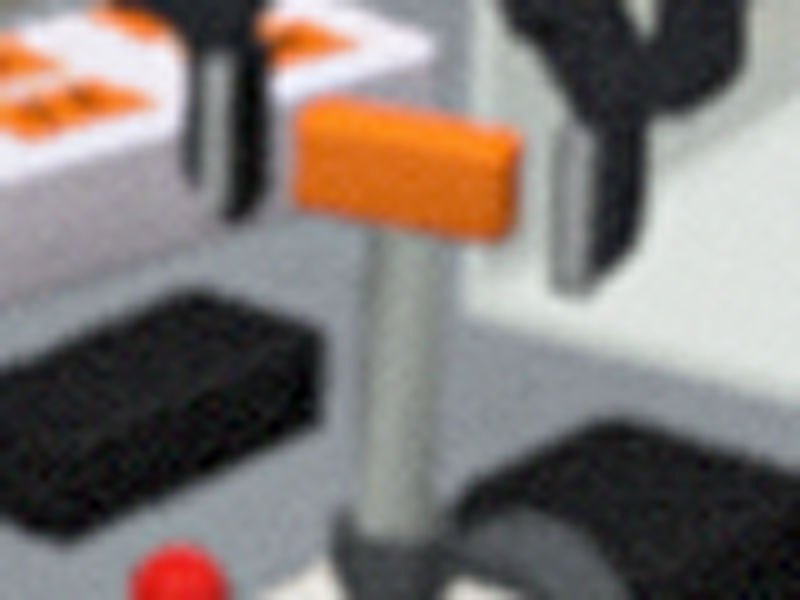

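```bash

python3 -m jog '[{"hand":7.5,"tx":-1,"ty":0,"tz":0,"spin":0},{"hand":7.5,"tx":-4,"ty":0,"tz":0,"spin":0},{"hand":7.5,"tx":-8,"ty":0,"tz":0,"spin":0},{"hand":7.5,"tx":-12,"ty":0,"tz":0,"spin":0},{"hand":7.5,"tx":-12,"ty":0,"tz":-10,"spin":0},{"hand":7.5,"tx":-12,"ty":0,"tz":-20,"spin":0},{"hand":7.5,"tx":-12,"ty":0,"tz":-20,"spin":0},{"hand":7.5,"tx":-12,"ty":0,"tz":-20,"spin":0}]' 40
python3 - <<'E'
from h import *
mv([0,0,0])
im=cams.snapshot("side"); crop(im,300,130,160,120,5,"pics/s21.png")
im=cams.snapshot("top"); cv2.imwrite("pics/t21.png",im)
E
```

```text
clock: 24.75
tool_pos: [500.7, 34.0, 283.3]
orientation: [0.47, 0.528, -0.469, 0.529]
wrist_force: [1.5, 0.4, 0.1]
opening: 75.0
t 24.75 pos [500.7  34.  283.3] yaw 0.1171 xaxis [ 1.8e-03  2.0e-04 -1.0e+00] j6 1.522
F [1.48 0.38 0.13] M [ 0.011 -0.081 -0.006] open 75.0
tx ty tz [ 28.24 -50.18  -2.47] spin None
```

View pics/s21.png

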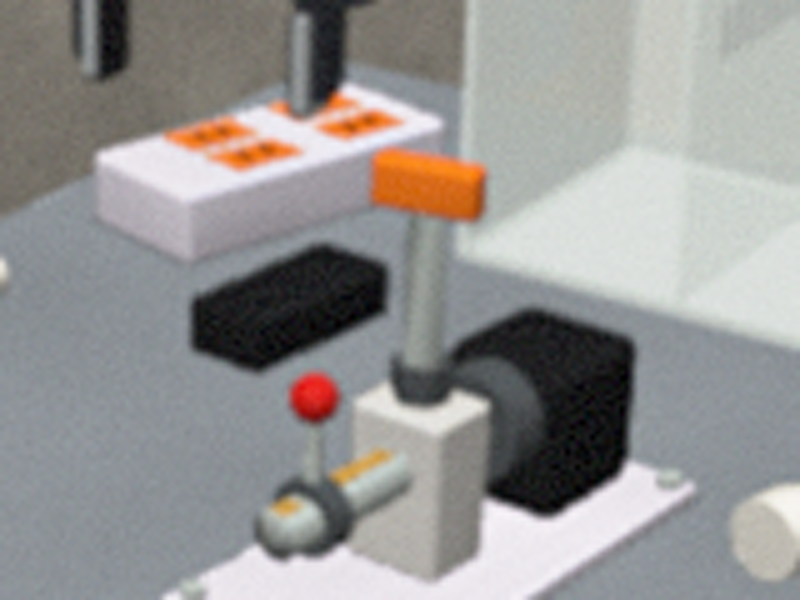

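View pics/t21.png

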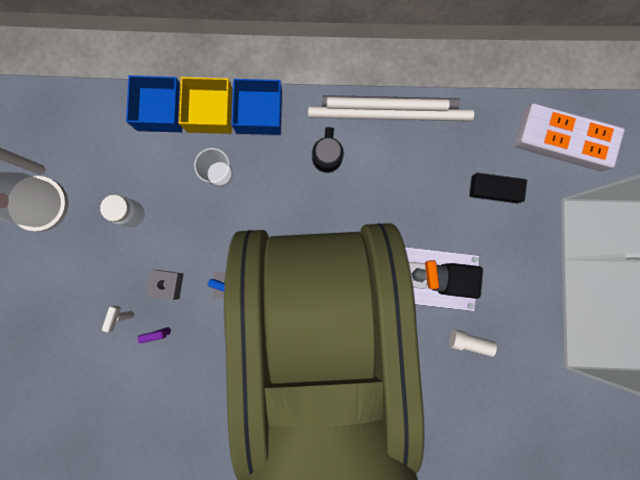

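The last pictures show the lever upright, the ball near (315,398) in the side crop, and the orange key standing in the head at (425,365). Everything else is where it was, and the arm is clear.

```bash
python3 - <<'E'
from bench import robot
print(robot.finish_job())
E
```

```text
the job is handed in; nothing more can be done
None
```

I turned the flat straight up, ran the screw down with the orange key to an estimated 0.10–0.12 N m above running torque, left the key standing in it, and handed the job in at about 25 s.

- **Shaft:** it took two small corrections. The last wrist picture put the angle at 0.00 rad from the brass mark and +0.015 from the ball; the side view gave about -0.01. The final pictures show the lever still upright after release.
- **Seating:** the key stopped on a solid floor, moving only 0.1 mm for 6 N more. The height matched a tip at 96 mm within about 1 mm in the side view.
- **Tightening:** the settled torque held at about 0.054 N m through the run-down and began rising after about 1.0 rad of key turn. I stopped at 1.46 rad.
- **Torque readings disagreed:** the fast steps overshot, so the settled readings came out too low. A last slow 0.02 rad step settled at 0.209 N m. Readings taken while turning put the running torque near 0.093 N m, making the rise about 0.115 N m. Extending the settled rise gave about 0.104. Taken against the bare 0.054 baseline it would be 0.155, still under 0.17.
- **Last check:** after letting go, the wrist read no force. The key stood upright in the head. Nothing else that I could see had moved; the arm hid part of the top view.

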